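Sort the syringes into two racks by plunger position

TASK

Sort the four syringes: lay the two whose plungers are pulled out, ready for use, in the steel wire rack, and the two whose plungers are pushed fully in, already used, in the white plastic rack, one to each bay, seated in the notches with the flange clear of the supports. Do not push in the pulled-out plungers, and leave the vial and the petri dish undisturbed.

Things in the scene. Friction and masses are not known exactly. Their poses are not given: they have to be found in the camera images.
- drawn_syringe_1: White syringe lying on the desk: barrel 80 mm long, 17 mm diameter; 10 mm nozzle at +x end, finger flange 3 x 30 x 17 mm at -x end. Origin on the barrel axis at mid-barrel, 8.5 mm above the desk; x along the barrel to the nozzle. About 36 g. The four lie side by side 55 mm apart in any order, nozzles away from the robot. Plunger pulled out: its thumb disc stands 42 to 52 mm behind the flange.
- drawn_syringe_2: White syringe lying on the desk: barrel 80 mm long, 17 mm diameter; 10 mm nozzle at +x end, finger flange 3 x 30 x 17 mm at -x end. Origin on the barrel axis at mid-barrel, 8.5 mm above the desk; x along the barrel to the nozzle. About 36 g. The four lie side by side 55 mm apart in any order, nozzles away from the robot. Plunger pulled out: its thumb disc stands 42 to 52 mm behind the flange.
- pushed_in_syringe_1: White syringe lying on the desk: barrel 80 mm long, 17 mm diameter; 10 mm nozzle at +x end, finger flange 3 x 30 x 17 mm at -x end. Origin on the barrel axis at mid-barrel, 8.5 mm above the desk; x along the barrel to the nozzle. About 36 g. The four lie side by side 55 mm apart in any order, nozzles away from the robot. Plunger pushed in: its thumb disc stands 12 mm behind the flange.
- pushed_in_syringe_2: White syringe lying on the desk: barrel 80 mm long, 17 mm diameter; 10 mm nozzle at +x end, finger flange 3 x 30 x 17 mm at -x end. Origin on the barrel axis at mid-barrel, 8.5 mm above the desk; x along the barrel to the nozzle. About 36 g. The four lie side by side 55 mm apart in any order, nozzles away from the robot. Plunger pushed in: its thumb disc stands 12 mm behind the flange.
- plunger_1 (a joint): Plunger of drawn_syringe_1: 0 is fully pushed in, grows as it is pulled out (m), up to 0.045; starts at 0.030 to 0.040. It slides against about 1.2 N of friction.
- plunger_2 (a joint): Plunger of drawn_syringe_2: 0 is fully pushed in, grows as it is pulled out (m), up to 0.045; starts at 0.030 to 0.040. It slides against about 1.2 N of friction.
- wire_rack: Rack bent from 5 mm bright steel wire, open, with no floor, 95 x 99 mm, 35 mm high. Two bays along its x, centre lines at y = +25 and -25 mm; each is a pair of 45-degree V notches in cross supports at x = -24 and +24 mm (42 mm gap for the fingers). A seated barrel axis is 32 mm above the origin, notch edges 35 mm. Either way round fits. Origin: centre of underside. Fixed, at one end of the syringe row.
- moulded_rack: Solid white plastic rack with a 4 mm floor plate and notched cross walls, 90 x 104 mm, 35 mm high. Two bays along its x, centre lines at y = +25 and -25 mm; each is a pair of 45-degree V notches in cross supports at x = -24 and +24 mm (42 mm gap for the fingers). A seated barrel axis is 32 mm above the origin, notch edges 35 mm. Either way round fits. Origin: centre of underside. Fixed, at one end of the syringe row.
- vial: Bystander: upright capped glass vial, 22 mm diameter, 52 mm tall, behind the work near the microscope. Origin at the centre of its underside.
- petri_dish: Bystander: closed petri dish, 58 mm diameter, 16 mm high, behind the work (a small wall shelf with bottles hangs 0.26 m over the right-hand desk corner: keep the arm clear of it). Origin at the centre of its underside.

How it is judged:
At the end, for the whole second after the job is handed in: Both pulled-out syringes lie in the wire rack and both pushed-in ones in the plastic rack, one per bay, seated (within 14 mm along, 8 mm across, 5 mm in height, 0.15 rad), at rest; pulled-out plungers still out over 22 mm; vial and dish within 20 mm of their start (((x of drawn_syringe_1 in the frame of wire_rack between -0.014 and 0.014 m and y of drawn_syringe_1 in the frame of wire_rack between 0.017 and 0.033 m and z of drawn_syringe_1 in the frame of wire_rack between 0.027 and 0.037 m and angle between the x axis of each of drawn_syringe_1, drawn_syringe_2 and the x axis of wire_rack, either way round below 0.15 rad and linear speed of each of drawn_syringe_1, drawn_syringe_2 below 0.02 m/s and x of drawn_syringe_2 in the frame of wire_rack between -0.014 and 0.014 m and y of drawn_syringe_2 in the frame of wire_rack between -0.033 and -0.017 m and z of drawn_syringe_2 in the frame of wire_rack between 0.027 and 0.037 m) or (x of drawn_syringe_1 in the frame of wire_rack between -0.014 and 0.014 m and y of drawn_syringe_1 in the frame of wire_rack between -0.033 and -0.017 m and z of drawn_syringe_1 in the frame of wire_rack between 0.027 and 0.037 m and angle between the x axis of each of drawn_syringe_1, drawn_syringe_2 and the x axis of wire_rack, either way round below 0.15 rad and linear speed of each of drawn_syringe_1, drawn_syringe_2 below 0.02 m/s and x of drawn_syringe_2 in the frame of wire_rack between -0.014 and 0.014 m and y of drawn_syringe_2 in the frame of wire_rack between 0.017 and 0.033 m and z of drawn_syringe_2 in the frame of wire_rack between 0.027 and 0.037 m)) and ((x of pushed_in_syringe_1 in the frame of moulded_rack between -0.014 and 0.014 m and y of pushed_in_syringe_1 in the frame of moulded_rack between 0.017 and 0.033 m and z of pushed_in_syringe_1 in the frame of moulded_rack between 0.027 and 0.037 m and angle between the x axis of each of pushed_in_syringe_1, pushed_in_syringe_2 and the x axis of moulded_rack, either way round below 0.15 rad and linear speed of each of pushed_in_syringe_1, pushed_in_syringe_2 below 0.02 m/s and x of pushed_in_syringe_2 in the frame of moulded_rack between -0.014 and 0.014 m and y of pushed_in_syringe_2 in the frame of moulded_rack between -0.033 and -0.017 m and z of pushed_in_syringe_2 in the frame of moulded_rack between 0.027 and 0.037 m) or (x of pushed_in_syringe_1 in the frame of moulded_rack between -0.014 and 0.014 m and y of pushed_in_syringe_1 in the frame of moulded_rack between -0.033 and -0.017 m and z of pushed_in_syringe_1 in the frame of moulded_rack between 0.027 and 0.037 m and angle between the x axis of each of pushed_in_syringe_1, pushed_in_syringe_2 and the x axis of moulded_rack, either way round below 0.15 rad and linear speed of each of pushed_in_syringe_1, pushed_in_syringe_2 below 0.02 m/s and x of pushed_in_syringe_2 in the frame of moulded_rack between -0.014 and 0.014 m and y of pushed_in_syringe_2 in the frame of moulded_rack between 0.017 and 0.033 m and z of pushed_in_syringe_2 in the frame of moulded_rack between 0.027 and 0.037 m)) and value of joint each of plunger_1, plunger_2 above 0.022 m and distance of each of vial, petri_dish from where it was at the start of the episode below 0.02 m); the robot touches nothing.
It fails at once if a pulled-out plunger is pushed in (less than 22 mm left out) (value of joint any of plunger_1, plunger_2 below 0.022 m).
It fails at once if the vial or the petri dish is shifted by more than 20 mm (distance of any of vial, petri_dish from where it was at the start of the episode above 0.02 m).
It fails at once if the vial is tipped over (angle between vial's own z axis and vertical above 0.5 rad).
It also fails if it takes over 102 s, if anything falls off the work surface, if the arm or the gripper's body presses on something with over 40 N, if the wrist force passes 120 N, or if a joint passes its speed limit or range.

ROBOT

A 7-joint arm with a two-finger parallel gripper is mounted at the origin on a cart in front of the work surface, level with it; the furniture and walls round the work are solid. World frame = base frame: x ahead of the robot, y to its left, z up, the work surface at z = 0. Lengths are in m, angles in rad, forces in N, time in s.
With the tool pointing down it reaches from about 0.4 to 0.925 m from the base axis. Payload 4.1 kg.
Tool frame: the origin (TCP) lies at the very end of the fingers, on their centre line; the grasp point (between the pads) lies 19 mm behind it; z points along the fingers, x is the direction in which the jaws open and shut, and the axes are right-handed (so a half turn about z gives the same grasp; the last joint's range is limited). The gripper opens to 85 mm and grips with 20 to 120 N. Pads are 22 mm wide; open, the fingers measure 114 mm over their backs; the gripper's body (76 mm by 85 mm) begins 54 mm behind the grasp point. The pads swing forward as they close: fully open they stand 13 mm farther back than shut.
Start: joints at [-1.417, 0.398, 0.045, 1.537, -0.019, 1.207, -0.051], TCP at [0.163, 0.629, 0.231] pointing down, gripper open.
Joint ranges: [-2.82, 2.82], [-0.49, 2.23], [-1.37, 1.46], [0, 2.46], [-1.36, 4.5], [0.23, 2], [-2.94, 2.94]. Speed limits (rad/s): [2.57, 2.57, 3.14, 3.14, 3.14, 3.14, 3.14].

INTERFACE

Orientations are given as a rotation vector (axis times angle).
In Python, from station import manip gives the robot as it stands.
- The arm moves only by the tool play_rows, never from a script. Its argument "rows" is a list of rows, each a list of 5 numbers: the closure, from 0 (fully open) to 1 (shut), then the shift along the world's x, y, z in cm, then the turn about the world's z in degrees. In form: [[gripper, tx, ty, tz, yaw], ...]. A call has 1 to 5 rows; each row shifts and turns the commanded pose from where the row before left it; what a row does not reach is not made up. A row lasts 1/10 s, in which the tool goes at most 50 mm and 8.59 degrees, less where a joint would pass 70% of its speed; a pose out of reach is approached as far as the arm can. A call with a gripper value outside its range is refused whole. The fingers move at their own pace and stop on an object; "force" is the grip in N (left out, the last holds). Time passes only in rows, so rows that do not move let the fingers close. It gives the time, the measured TCP pose, the force and the opening at its end, in the units of the state.
- manip.get_state(): the state, without advancing time (a new reading comes with each control period).
- manip.read_camera(name): name is "side" or "top" or "wrist"; returns a dict with "image" (400x640x3 uint8, red, green, blue), "z_map" (400x640 float32, m along the optical axis (not along the pixel's ray), 0 where there is no reading), "intrinsics" (3x3 intrinsics, pixels), "eye" and "orientation" of the camera in the world. Camera axes: x right, y up, looking along -z (the intrinsics and any distortion apply to the point x, -y, -z); pixel columns grow to the right and rows downward; lengths in m; the calibration is good to about 2 mm. A picture is of the moment at which its call begins.
- manip.close_job(): hands the job in, once; it reports no verdict.
Trained networks look in the newest picture that a camera, given by its name, has taken for a name from the list of things; names that differ only in an ending like _2 or _b are one class to them, and where a whole thing is asked for, a point or a joint stands for the part that bears it (a point fixed in the world has none). Each returns a list of dicts, best first, with "conf" (0 to 1); they miss things now and then, are a little off and sometimes report something else, mostly with a low value. They report only what shows in the picture. A call takes as long as a camera call.
- manip.cut_out(query, camera): "region" (400x640 bool, what is visible of it) and "box" ([left, top, right, bottom] in pixels, round what is visible of it).
The state is a dict: "t": time; "qpos": joint angles; "qvel": joint speeds; "tau": joint torques, N m; "position": TCP position; "ee_rot": TCP orientation; "ft_force": force on the tool from outside, world axes, zero at the start; "wrist_torque": the same for the moment, N m; "opening": finger opening in m.
Only numpy, scipy, OpenCV 4.12 (cv2) and the standard library are available. Lean on these libraries where they do the work, as an engineer would, in place of code of your own. Each camera call takes 0.05 s, during which the arm holds its last target.

## Working session

There is one attempt and no reset: what is moved stays moved. The work goes in short steps, Python scripts to look and compute and a tool call to move; the robot and the scene stay as the last step left them, time stands still between calls to the robot, and variables do not carry over. Pictures are saved under pics/ and viewed, and the job is handed in when it is done.

Besides the shell and the picture viewer there is one more tool, called after "Request:" as a command line: name --pt "numbers of a row" for each row, then --argument value for the rest. play_rows: Moves the arm, as the interface text tells. Its arguments: {"type":"object","properties":{"rows":{"type":"array","items":{"type":"array","items":{"type":"number"}}},"force":{"type":"number"}},"required":["rows"]}

```bash
mkdir -p pics; cat > h.py <<'E'
import numpy as np, cv2
from scipy.spatial.transform import Rotation as R
from station import manip
def cam(n):
    c=manip.read_camera(n); return c
def Rm(c):
    o=np.array(c["orientation"],float)
    if o.shape==(3,3): return o
    return R.from_rotvec(o).as_matrix() if o.size==3 else R.from_quat(o).as_matrix()
def pts(c):
    z=c["z_map"]; K=np.array(c["intrinsics"]); v,u=np.mgrid[:z.shape[0],:z.shape[1]]
    p=np.stack([(u-K[0,2])/K[0,0]*z,-(v-K[1,2])/K[1,1]*z,-z],-1)
    return p@Rm(c).T+np.array(c["eye"])
def save(c,n): cv2.imwrite('pics/'+n+'.png',c["image"][:,:,::-1])
E
python3 - <<'E'
from h import *
print({k:np.round(v,3) for k,v in manip.get_state().items()})
for n in ("top","side"):
    c=cam(n); save(c,n+"0"); print(n,c["eye"],c["orientation"],c["intrinsics"],[k for k in c])
    np.savez(n+"0.npz",p=pts(c),im=c["image"],z=c["z_map"])
    for q in ("drawn_syringe_1","pushed_in_syringe_1","wire_rack","moulded_rack","vial","petri_dish"):
        for d in manip.cut_out(q,n):
            m=d["region"]; P=pts(c)[m&(c["z_map"]>0)]
            print(n,q,round(d["conf"],2),d["box"],np.round(np.median(P,0),3) if len(P) else None)
E
```

```text
{'t': np.float64(0.0), 'qpos': array([-1.417,  0.399,  0.045,  1.538, -0.019,  1.207, -0.051]), 'qvel': array([-0.   , -0.001, -0.   ,  0.   , -0.001, -0.001,  0.001]), 'tau': array([-0.0000e+00, -4.7515e+01,  1.3650e+00, -2.5421e+01,  1.2000e-02,
        1.0000e-02, -0.0000e+00]), 'position': array([0.162, 0.629, 0.23 ]), 'ee_rot': array([ 2.483e+00,  1.923e+00, -2.000e-03]), 'ft_force': array([ 0.123, -0.099,  0.225]), 'wrist_torque': array([ 0.027, -0.029,  0.043]), 'opening': np.float64(0.086)}
top [0.40206566 0.11117284 1.17572824] [ 0.10242088 -0.08664452 -1.58992589] [[514.37971214   0.         320.54798748]
 [  0.         514.37971214 201.37390984]
 [  0.           0.           1.        ]] ['image', 'z_map', 'intrinsics', 'eye', 'orientation']
top drawn_syringe_1 0.93 [288.3, 217.6, 341.7, 245.5] [0.482 0.14  0.014]
top drawn_syringe_1 0.9 [304.9, 196.5, 356.8, 227.8] [0.52  0.105 0.014]
top pushed_in_syringe_1 0.84 [322.4, 181.0, 360.2, 206.7] [0.562 0.079 0.015]
top pushed_in_syringe_1 0.8 [268.9, 234.3, 307.6, 257.2] [0.443 0.199 0.015]
top wire_rack 0.92 [213.9, 250.5, 2
[... 460 characters left out ...]
.93593267   0.         320.90969215]
 [  0.         483.93593267 198.28940091]
 [  0.           0.           1.        ]] ['image', 'z_map', 'intrinsics', 'eye', 'orientation']
side drawn_syringe_1 0.95 [342.1, 194.4, 381.4, 232.0] [0.485 0.146 0.014]
side drawn_syringe_1 0.84 [320.7, 180.9, 366.1, 215.3] [0.525 0.109 0.013]
side pushed_in_syringe_1 0.75 [311.5, 179.3, 337.3, 204.7] [0.561 0.075 0.014]
side pushed_in_syringe_1 0.63 [362.3, 219.7, 392.8, 255.9] [0.445 0.202 0.014]
side wire_rack 0.98 [380.7, 245.2, 451.4, 306.8] [0.363 0.299 0.014]
side moulded_rack 0.87 [312.4, 135.2, 348.8, 175.6] [ 0.576 -0.05   0.008]
side moulded_rack 0.36 [360.1, 218.4, 395.5, 252.9] [0.444 0.2   0.014]
```

```bash
python3 - <<'E'
import cv2
a=cv2.imread('pics/top0.png');cv2.imwrite('pics/top0c.png',cv2.resize(a[90:330,190:450],None,fx=3,fy=2.5*1.0,interpolation=cv2.INTER_CUBIC)[:600,:800])
b=cv2.imread('pics/side0.png');cv2.imwrite('pics/side0c.png',cv2.resize(b[120:320,280:480],None,fx=3,fy=3,interpolation=cv2.INTER_CUBIC))
E
```

```text
(no output)
```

View pics/top0.png

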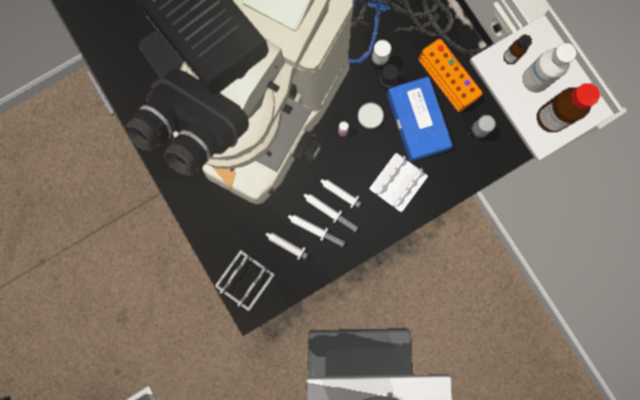

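View pics/top0c.png

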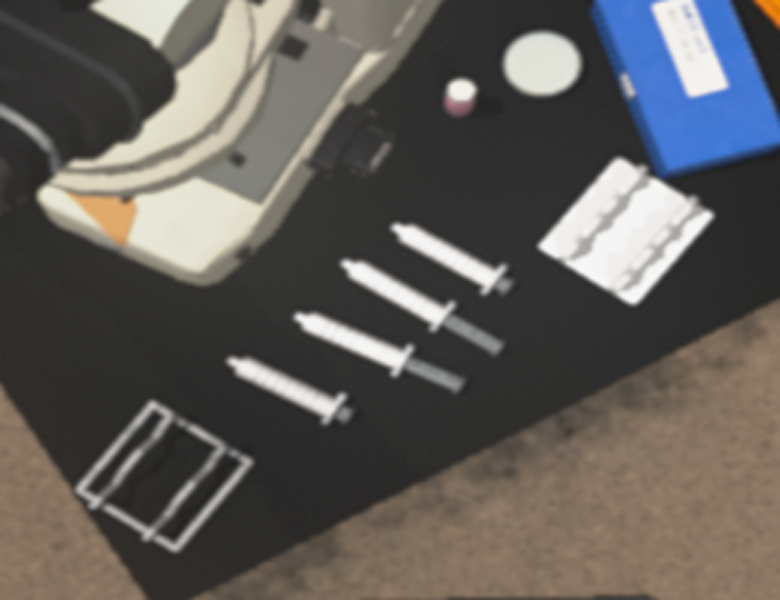

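View pics/side0.png

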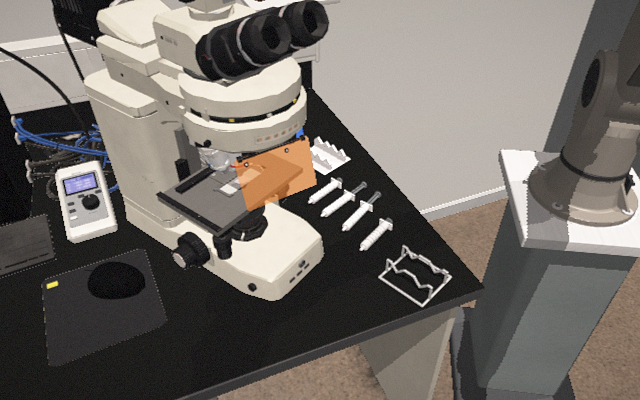

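View pics/side0c.png

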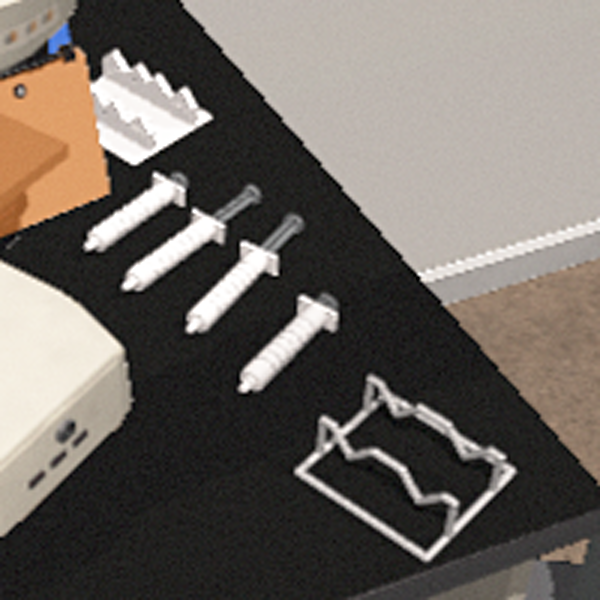

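The top view shows, from the wire rack (245,280) to the plastic rack (398,182), a pushed-in syringe (287,245), then two drawn ones (315,230 and 330,212), then another pushed-in one (340,192). Dark plungers stick out behind the drawn pair. Next I'll measure the poses and the obstacle heights.

```bash
python3 - <<'E'
from h import *
d=np.load('top0.npz');p=d['p'];im=d['im'].astype(int)
s=np.load('side0.npz');ps=s['p'];ims=s['im'].astype(int)
print('desk z top',np.median(p[260:270,330:350,2]), 'side',np.median(ps[280:300,300:340,2]))
for nm,P,I in(('top',p,im),('side',ps,ims)):
  for b,(x,y) in dict(A=(.443,.2),B=(.49,.147),C=(.525,.109),D=(.562,.077)).items():
    m=(I.min(-1)>120)&(np.hypot(P[...,0]-x,P[...,1]-y)<.07)&(P[...,2]<.03)&(P[...,2]>-.005)
    n,l,st,c=cv2.connectedComponentsWithStats(m.astype(np.uint8))
    # component nearest
    pp=[P[l==i][:,:2].mean(0) for i in range(1,n)]
    k=1+int(np.argmin([np.hypot(*(q-[x,y])) - .0005*st[i+1,4] for i,q in enumerate(pp)]))
    Q=P[l==k]; c0=Q.mean(0); w,v=np.linalg.eigh(np.cov((Q-c0)[:,:2].T)); ax=v[:,1]; ax*=np.sign(ax[0]); t=(Q-c0)[:,:2]@ax
    pr=np.array([-ax[1],ax[0]]); 
    print(nm,b,len(Q),'cen',c0.round(4),'yaw',np.degrees(np.arctan2(ax[1],ax[0])).round(1),'ext',t.min().round(4),t.max().round(4),'back',(c0[:2]+ax*t.min()).round(4),'front',(c0[:2]+ax*t.max()).round(4))
# obstacle heights grid
Pa=np.concatenate([p.reshape(-1,3),ps.reshape(-1,3)])
for x in np.arange(.26,.82,.04):
    print(round(x,2),[ (int(1000*Pa[(abs(Pa[:,0]-x)<.02)&(abs(Pa[:,1]-y)<.02)][:,2].max(initial=-.009))) for y in np.arange(.4,-.2,-.04)])
E
```

```text
desk z top -0.0008190231825293548 side -0.001221042912505188
top A 325 cen [0.4453 0.2013 0.0141] yaw 59.7 ext -0.0499 0.054 back [0.4201 0.1582] front [0.4726 0.2479]
top B 382 cen [0.4834 0.1447 0.0127] yaw 61.8 ext -0.0646 0.0599 back [0.4528 0.0878] front [0.5117 0.1975]
top C 394 cen [0.5242 0.1093 0.0124] yaw 55.2 ext -0.0695 0.0625 back [0.4846 0.0523] front [0.5599 0.1607]
top D 348 cen [0.5618 0.0763 0.0128] yaw 55.5 ext -0.0496 0.0554 back [0.5337 0.0354] front [0.5931 0.122 ]
side A 361 cen [0.4451 0.2005 0.0129] yaw 60.2 ext -0.0597 0.054 back [0.4155 0.1486] front [0.4719 0.2473]
side B 356 cen [0.4843 0.1449 0.0125] yaw 62.9 ext -0.065 0.0569 back [0.4547 0.087 ] front [0.5102 0.1955]
side C 337 cen [0.5265 0.1117 0.0122] yaw 56.3 ext -0.0708 0.0577 back [0.4872 0.0528] front [0.5585 0.1597]
side D 304 cen [0.5615 0.075  0.0122] yaw 56.7 ext -0.0669 0.0555 back [0.5248 0.0191] front [0.592  0.1214]
0.26 [-9, -9, 3, 4, 2, -9, -9, -9, -9, -9, -9, -9, -9, -9, -9, -9]
0.3 [-9, 2, 36, 9, 4, 3, 1, -9, -9, -9, -9, -9, -9, -9, -9, -9]
0.34 [-9, 36, 36, 39, 8, 5, 5, 4, -9, -9, -9, -9, -9, -9, -9, -9]
0.38 [3, 11, 38, 36, 37, 5, 6, 4, 5, 3, -9, -9, -9, -9, -9, -9]
0.42 [5, 6, 25, 37, 7, 21, 21, 1175, 5, 6, 6, 1, -9, -9, -9, -9]
0.46 [6, 6, 6, 5, 22, 23, 15, 21, 21, 18, 4, 6, 4, 0, -9, -9]
0.5 [5, 5, 5, 6, 4, 20, 21, 20, 22, 16, 4, 7, 6, 4, 4, -9]
0.54 [6, 7, 494, 490, 59, 4, 23, 21, 21, 20, 24, 34, 35, 7, 4, 6]
0.58 [487, 494, 492, 490, 468, 381, 13, 20, 19, 5, 35, 36, 35, 33, 6, 7]
0.62 [487, 491, 482, 608, 609, 608, 168, 85, 5, 5, 6, 33, 43, 39, 5, 325]
0.66 [36, 472, 601, 610, 610, 609, 605, 90, 5, 4, 4, 8, 44, 43, 43, 327]
0.7 [172, 448, 609, 611, 610, 608, 451, 167, 56, 51, 21, 38, 43, 46, 324, 326]
0.74 [2, 343, 450, 481, 466, 450, 447, 390, 4, 20, 21, 42, 45, 46, 325, 395]
0.78 [2, 171, 364, 452, 452, 400, 408, 410, 316, 20, 21, 44, 44, 44, 323, 365]
```

```bash
python3 - <<'E'
from h import *
d=np.load('side0.npz');p=d['p']
t=np.load('top0.npz')['p']
for nm,P in(('side',p),('top',t)):
  for r,(x,y) in dict(wire=(.36,.296),mould=(.58,-.05)).items():
    m=(np.hypot(P[...,0]-x,P[...,1]-y)<.085)&(P[...,2]>.02)&(P[...,2]<.05)
    Q=P[m];print(nm,r,len(Q));print(Q[:: max(1,len(Q)//40)].round(3).tolist())
c=cam("wrist");save(c,"w0")
E
```

```text
side wire 357
[[0.396, 0.245, 0.032], [0.392, 0.251, 0.033], [0.386, 0.251, 0.031], [0.395, 0.249, 0.023], [0.382, 0.255, 0.027], [0.382, 0.26, 0.024], [0.382, 0.262, 0.021], [0.365, 0.27, 0.032], [0.368, 0.27, 0.029], [0.374, 0.265, 0.02], [0.356, 0.276, 0.035], [0.354, 0.278, 0.034], [0.354, 0.279, 0.033], [0.417, 0.291, 0.034], [0.422, 0.289, 0.029], [0.346, 0.284, 0.034], [0.348, 0.287, 0.034], [0.347, 0.284, 0.029], [0.347, 0.288, 0.03], [0.343, 0.289, 0.029], [0.339, 0.287, 0.024], [0.409, 0.297, 0.021], [0.324, 0.3, 0.036], [0.394, 0.309, 0.034], [0.328, 0.297, 0.029], [0.402, 0.303, 0.023], [0.389, 0.312, 0.035], [0.328, 0.299, 0.029], [0.402, 0.305, 0.023], [0.387, 0.315, 0.035], [0.322, 0.304, 0.033], [0.382, 0.315, 0.034], [0.38, 0.318, 0.035], [0.377, 0.32, 0.035], [0.375, 0.32, 0.032], [0.317, 0.305, 0.022], [0.374, 0.325, 0.028], [0.371, 0.328, 0.027], [0.353, 0.337, 0.035], [0.356, 0.337, 0.031], [0.359, 0.336, 0.028], [0.363, 0.333, 0.02], [0.351, 0.34, 0.031], [0.349, 0.343, 0.029], [0.345, 0.343, 0.024]]
side mould 237
[[0.652, -0.094, 0.038], [0.607, -0.103, 0.03],
[... 2613 characters left out ...]
2, -0.062, 0.033], [0.63, -0.064, 0.035], [0.625, -0.056, 0.026], [0.621, -0.057, 0.021], [0.613, -0.051, 0.029], [0.608, -0.048, 0.029], [0.606, -0.101, 0.023], [0.602, -0.1, 0.03], [0.599, -0.101, 0.033], [0.598, -0.102, 0.03], [0.595, -0.032, 0.03], [0.591, -0.033, 0.035], [0.59, -0.092, 0.02], [0.586, -0.025, 0.025], [0.584, -0.028, 0.025], [0.58, -0.081, 0.028], [0.577, -0.083, 0.031], [0.575, -0.082, 0.034], [0.573, -0.016, 0.028], [0.57, -0.015, 0.03], [0.567, -0.015, 0.032], [0.564, -0.069, 0.033], [0.561, -0.071, 0.033], [0.56, -0.071, 0.03], [0.558, -0.009, 0.021], [0.552, -0.06, 0.025], [0.544, -0.055, 0.028], [0.539, -0.054, 0.032], [0.535, -0.052, 0.031], [0.529, -0.046, 0.024]]
```

View pics/w0.png

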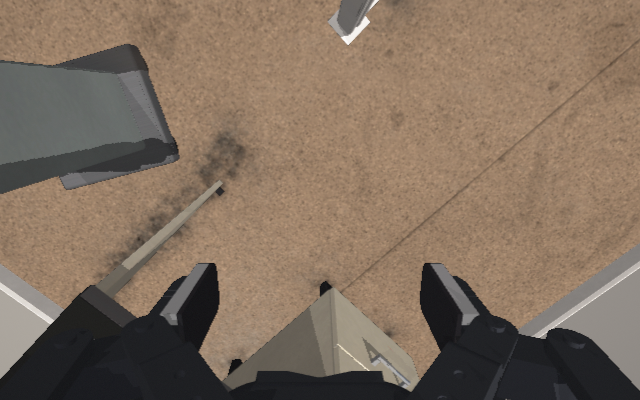

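Request:
play_rows --pt "0 1.5 -3.3 0.5 -8.4" --pt "0 1.5 -3.3 0.5 -8.4" --pt "0 1.5 -3.3 0.5 -8.4" --pt "0 1.5 -3.3 0.5 -8.4" --pt "0 1.5 -3.3 0.5 -8.4" --force 30

```text
t: 1.25
position: [0.2381, 0.463, 0.2567]
ee_rot: [-3.01, -0.897, -0.0]
ft_force: [-0.2, -0.2, 0.4]
opening: 0.0859
```

Request:
play_rows --pt "0.3 2 -3.3 0 -8.4" --pt "0.3 2 -3.3 0 -8.4" --pt "0.3 2 -3.3 0 -8.4" --pt "0.3 2 -3.3 0 -8.4" --pt "0.3 2 -3.3 0 -8.4"

```text
t: 1.75
position: [0.3382, 0.298, 0.2566]
ee_rot: [-3.131, 0.241, -0.001]
ft_force: [-0.2, 0.5, -0.5]
opening: 0.0599
```

Request:
play_rows --pt "0.5 2 -3.3 0 -8.4" --pt "0.5 2 -3.3 0 -8.4" --pt "0.5 2 -3.3 0 -8.4" --pt "0.5 0 0 0 0" --pt "0.5 0 0 0 0"

```text
t: 2.25
position: [0.3978, 0.1999, 0.2566]
ee_rot: [-3.005, 0.912, 0.0]
ft_force: [-1.4, 0.4, 0.1]
opening: 0.0427
```

```bash
python3 - <<'E'
from h import *
s=manip.get_state();print({k:np.round(v,3) for k,v in s.items()}, R.from_rotvec(s["ee_rot"]).as_matrix().round(3))
c=cam("wrist");save(c,"w1");np.savez("w1.npz",p=pts(c),im=c["image"]);print(c["eye"])
E
```

```text
{'t': np.float64(2.25), 'qpos': array([-1.088, -0.006,  0.528,  1.974,  0.003,  1.172, -1.15 ]), 'qvel': array([-0.025,  0.007, -0.043, -0.001, -0.008, -0.   ,  0.002]), 'tau': array([ 1.1830e+00, -2.0736e+01,  1.0320e+00, -2.5072e+01,  1.9100e-01,
        2.0000e-02, -1.3000e-02]), 'position': array([0.398, 0.2  , 0.257]), 'ee_rot': array([-3.005,  0.912,  0.   ]), 'ft_force': array([-1.351,  0.382,  0.053]), 'wrist_torque': array([ 0.043,  0.035, -0.051]), 'opening': np.float64(0.043)} [[ 0.831 -0.556  0.   ]
 [-0.556 -0.831  0.001]
 [-0.    -0.001 -1.   ]]
[0.44069753 0.26198579 0.39926582]
```

View pics/w1.png

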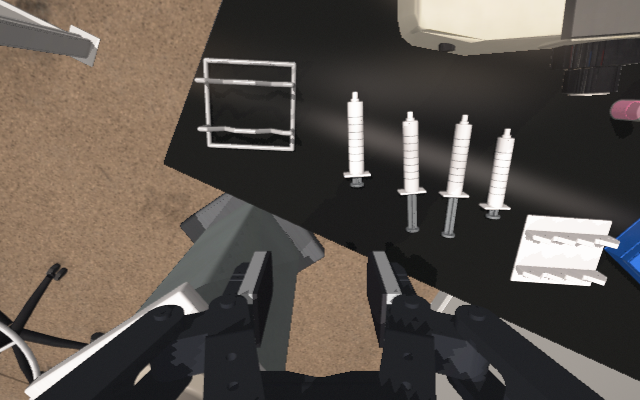

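The wrist view shows everything: the wire rack (250,105), a pushed-in syringe at (355,140), drawn at (411,160) and (458,165), pushed-in at (500,175), and the plastic rack (565,250). This agrees with the top view. I'll refine the poses from it.

```bash
cat > meas.py <<'E'
from h import *
from scipy.optimize import minimize
def syr(P,I,x,y,rad=.085):
    m=(I.min(-1)>135)&(np.hypot(P[...,0]-x,P[...,1]-y)<rad)&(P[...,2]<.03)&(P[...,2]>.001)
    n,l,st,c=cv2.connectedComponentsWithStats(m.astype(np.uint8))
    best=max(range(1,n),key=lambda i:st[i,4]-4000*np.hypot(*(P[l==i][:,:2].mean(0)-[x,y])))
    Q=P[l==best]; return Q
def fit(Q):
    q=Q[:,:2]; c=q.mean(0)
    ax=np.linalg.eigh(np.cov((q-c).T))[1][:,1]
    for _ in range(8):
        ax*=np.sign(ax[0]); pr=np.array([-ax[1],ax[0]])
        t=(q-c)@ax;w=(q-c)@pr
        # centre per slice within barrel
        b=np.arange(np.percentile(t,15),np.percentile(t,90),.004);T=[];W=[]
        for a in b:
            s=w[(t>=a)&(t<a+.004)&(abs(w)<.013)]
            if len(s)>5:T.append(a+.002);W.append((s.min()+s.max())/2)
        k=np.polyfit(T,W,1); c=c+pr*k[1]; ax=ax+pr*k[0]; ax/=np.linalg.norm(ax)
    pr=np.array([-ax[1],ax[0]]);t=(q-c)@ax;w=(q-c)@pr
    fl=t[abs(w)>.0115]
    return c,ax,t,w,fl
E
python3 - <<'E'
from meas import *
d=np.load('w1.npz');P=d['p'];I=d['im'].astype(int)
print('desk',np.median(P[220:240,300:330,2]),np.median(P[60:80,320:340,2]), np.median(P[150:180,250:300,2]))
for b,(x,y) in dict(A=(.445,.2),B=(.484,.145),C=(.525,.11),D=(.5615,.0755)).items():
    Q=syr(P,I,x,y);c,ax,t,w,fl=fit(Q)
    print(b,len(Q),'yaw',np.degrees(np.arctan2(ax[1],ax[0])).round(1),'t',t.min().round(4),t.max().round(4),'flange',np.percentile(fl,[5,50,95]).round(4),'w',np.percentile(w,[3,97]).round(4),'zmax',Q[:,2].max().round(4),
     'tip',(c+ax*t.max()).round(4),'mid from tip',(c+ax*(t.max()-.05)).round(4),'mid from flange',(c+ax*(np.median(fl)+.0415)).round(4),(c+ax*(np.median(fl)+.0385)).round(4))
E
```

```text
desk -0.0015151959935904569 -0.0007766758099450877 -0.0008886135164728748
A 1216 yaw 59.4 t -0.0423 0.0492 flange [-0.0417 -0.0399 -0.0394] w [-0.0079  0.0078] zmax 0.0193 tip [0.4728 0.2432] mid from tip [0.4474 0.2001] mid from flange [0.4486 0.2022] [0.4471 0.1996]
B 1224 yaw 62.2 t -0.0832 0.0524 flange [-0.0385 -0.0366 -0.0362] w [-0.0076  0.0078] zmax 0.0184 tip [0.5113 0.1926] mid from tip [0.488  0.1484] mid from flange [0.4892 0.1506] [0.4878 0.1479]
C 1426 yaw 54.7 t -0.0801 0.058 flange [-0.0331 -0.0314 -0.0306] w [-0.0074  0.0074] zmax 0.019 tip [0.5601 0.1559] mid from tip [0.5312 0.1151] mid from flange [0.5324 0.1169] [0.5306 0.1144]
D 1277 yaw 55.5 t -0.0502 0.0496 flange [-0.0411 -0.0396 -0.0386] w [-0.0075  0.0082] zmax 0.0185 tip [0.5921 0.1165] mid from tip [0.5638 0.0753] mid from flange [0.5651 0.0771] [0.5634 0.0747]
```

```bash
python3 - <<'E'
from h import *
d=np.load('w1.npz');P=d['p'];I=d['im'].astype(int)
for r,(x,y) in dict(wire=(.365,.297),mould=(.59,-.055)).items():
    m=(np.hypot(P[...,0]-x,P[...,1]-y)<.085)&(P[...,2]>.018)&(P[...,2]<.05)&(I.min(-1)>90)
    n,l,st,c=cv2.connectedComponentsWithStats(m.astype(np.uint8))
    for i in range(1,n):
        if st[i,4]<30: continue
        Q=P[l==i];print(r,st[i],Q.min(0).round(3),Q.max(0).round(3))
    # height map in rack frame (yaw 54), upscale
    a=np.radians(54);ex=np.array([np.cos(a),np.sin(a)]);ey=np.array([-ex[1],ex[0]])
    q=P[...,:2]-[x,y];u=q@ex;v=q@ey
    im=np.zeros((150,150,3),np.uint8);mm=(abs(u)<.075)&(abs(v)<.075)
    im[((.0749-u[mm])*1000).astype(int),((.0749-v[mm])*1000).astype(int)]=I[mm]
    cv2.imwrite(f'pics/{r}1.png',cv2.resize(im,None,fx=4,fy=4,interpolation=cv2.INTER_NEAREST))
E
```

```text
wire [195  78 100  10 475] [0.345 0.283 0.018] [0.425 0.343 0.037]
wire [198 125  96  11 445] [0.316 0.245 0.018] [0.396 0.305 0.037]
mould [531 234  89  15 651] [ 0.559 -0.072  0.018] [ 0.642 -0.009  0.035]
mould [521 270  86  16 651] [ 0.529 -0.112  0.018] [ 0.613 -0.047  0.035]
```

View pics/wire1.png

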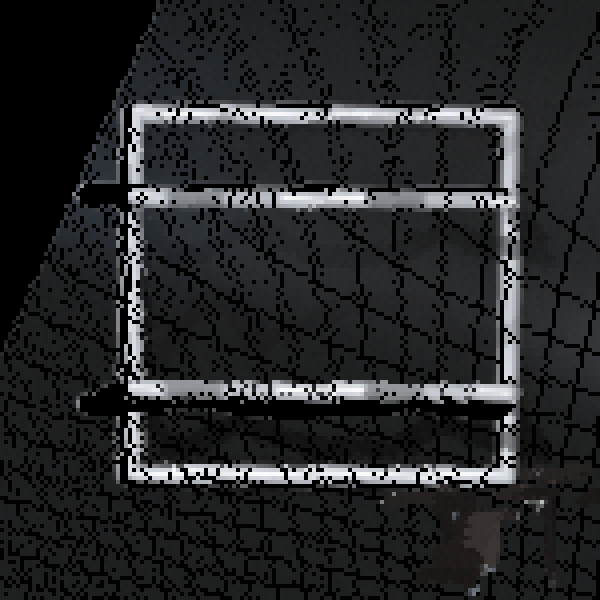

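View pics/mould1.png

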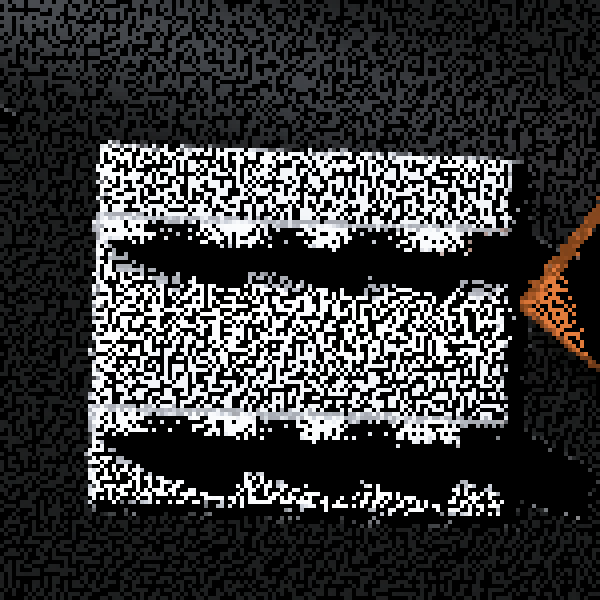

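```bash
python3 - <<'E'
from h import *
from scipy.optimize import least_squares
d=np.load('w1.npz');P=d['p'];I=d['im'].astype(int)
for r,(x,y),a0 in (('wire',(.365,.297),54),('mould',(.59,-.055),52)):
    m=(np.hypot(P[...,0]-x,P[...,1]-y)<.085)&(P[...,2]>.012)&(P[...,2]<.05)&(I.min(-1)>90)
    n,l,st,c=cv2.connectedComponentsWithStats(m.astype(np.uint8))
    Q=P[m]
    a=np.radians(a0)
    for it in range(2):
        ex=np.array([np.cos(a),np.sin(a)]);ey=np.array([-ex[1],ex[0]])
        q=Q[:,:2]-[x,y];u=q@ex;v=q@ey
        prof=[]
        for sgn in(1,-1):
            s=(sgn*(u-.0)>0)
            # per column top point
            bins=np.floor(v[s]/.0015).astype(int)
            for b in np.unique(bins):
                k=bins==b
                if k.sum()<3: continue
                i=np.argmax(Q[s][k][:,2]); prof.append((sgn,u[s][k][i],v[s][k][i],Q[s][k][i,2]))
        pr=np.array(prof)
        ks=[np.polyfit(pr[pr[:,0]==g][:,2],pr[pr[:,0]==g][:,1],1) for g in(1,-1)]
        print(r,'yaw',np.degrees(a),'lines u=',np.round(ks,4).tolist())
        a+=np.arctan(-np.mean([k[0] for k in ks])) *-1 if False else -np.arctan(np.mean([k[0] for k in ks]))
    def f(p):
        dv=np.minimum(abs(pr[:,2]-p[0]-.025),abs(pr[:,2]-p[0]+.025))
        return np.minimum(.02+dv+0*p[1],.035)+p[1]-pr[:,3]
    s=least_squares(f,[0,0],loss='soft_l1',f_scale=.002,diff_step=1e-3)
    best=min((np.median(abs(f([v0,0]))),v0) for v0 in np.arange(-.012,.012,.0005))
    print('vc',s.x,best,np.median(abs(s.fun)))
    uc=np.mean([k[1] for k in ks]); 
    w,h=(v.min(),v.max()),(u.min(),u.max());print('v ext',w,'u ext',h)
    C=np.array([x,y])+uc*ex+s.x[0]*ey;print('centre',C.round(4),'yaw',np.degrees(a).round(2))
    for sg in(1,-1):print(' bay',sg,(C+sg*.025*ey).round(4))
E
```

```text
wire yaw 54.0 lines u= [[0.01, 0.0249], [0.0121, -0.023]]
wire yaw 53.364422788948836 lines u= [[-0.0067, 0.0249], [-0.004, -0.023]]
vc [-0.00625629  0.00093846] (np.float64(0.0008537963583802669), np.float64(-0.005999999999999995)) 0.00042201384070230524
v ext (np.float64(-0.055350511789354184), np.float64(0.04298627100030127)) u ext (np.float64(-0.025588116431127832), np.float64(0.02745368005913948))
centre [0.3706 0.294 ] yaw 53.67
 bay 1 [0.3505 0.3089]
 bay -1 [0.3906 0.2791]
mould yaw 52.0 lines u= [[-0.0081, 0.0167], [-0.0099, -0.0309]]
mould yaw 52.51767780297316 lines u= [[-0.0008, 0.0167], [0.0049, -0.0309]]
vc [ 4.25176992e-05 -9.89924273e-04] (np.float64(0.0015146322967142939), np.float64(1.0408340855860843e-17)) 0.0020874477175730835
v ext (np.float64(-0.052063545336316956), np.float64(0.05200526679065123)) u ext (np.float64(-0.03546554515262314), np.float64(0.02022561631752306))
centre [ 0.5856 -0.0606] yaw 52.4
 bay 1 [ 0.5658 -0.0454]
 bay -1 [ 0.6055 -0.0758]
```

```bash
python3 - <<'E'
from h import *
Pa=np.concatenate([np.load(f)['p'].reshape(-1,3) for f in('w1.npz','top0.npz','side0.npz')])
D=np.array([.5636,.075]);a=np.radians(55.5);ex=np.array([np.cos(a),np.sin(a)]);ey=np.array([-ex[1],ex[0]])
u=(Pa[:,:2]-D)@ex;v=(Pa[:,:2]-D)@ey
print('rows u, cols v=+100..-100')
for U in np.arange(.16,-.1,-.02):
    print(round(U,2),[int(1000*Pa[(abs(u-U)<.01)&(abs(v-V)<.01)][:,2].max(initial=-.009)) for V in np.arange(.14,-.15,-.02)])
E
```

```text
rows u, cols v=+100..-100
0.16 [489, 484, 476, 469, 606, 608, 609, 609, 609, 605, 452, 447, 391, 391, 391]
0.14 [5, 58, 345, 442, 426, 430, 600, 608, 608, 417, 365, 169, 60, 316, 317]
0.12 [5, 4, 37, 39, 342, 343, 341, 168, 168, 169, 94, 4, 3, 4, 3]
0.1 [3, 4, 4, 4, 3, 4, 3, 82, 89, 89, 81, 3, 3, 3, 4]
0.08 [4, 4, 4, 4, 3, 6, 4, 4, 82, 85, 75, 6, 4, 54, 54]
0.06 [3, 20, 20, 3, 23, 20, 4, 14, 5, 4, 3, 4, 4, 56, 5]
0.04 [7, 21, 21, 3, 21, 18, 11, 20, 4, 5, 3, 4, 4, 4, 4]
0.02 [340, 18, 21, 4, 19, 18, 13, 20, 4, 4, 4, 4, 4, 3, 6]
0.0 [18, 15, 19, 4, 20, 21, 15, 19, 3, 5, 4, 5, 4, 3, 3]
-0.02 [5, 20, 21, 18, 21, 22, 12, 21, 5, 5, 4, 4, 4, 3, 3]
-0.04 [4, 5, 19, 3, 17, 14, 19, 20, 18, 3, 4, 3, 3, 5, 3]
-0.06 [4, 5, 21, 15, 16, 14, 3, 17, 3, 31, 35, 35, 27, 10, 8]
-0.08 [4, 3, 16, 4, 18, 16, 4, 4, 3, 29, 35, 36, 34, 31, 34]
```

Request:
play_rows --pt "0.5 0.45 -0.26 -0.5 8.5" --pt "0.5 0.45 -0.26 -0.5 8.5" --pt "0.5 0.45 -0.26 -0.5 8.5" --pt "0.5 0.45 -0.26 -0.5 8.5" --pt "0.5 0.45 -0.26 -0.5 8.5"

```text
t: 2.8
position: [0.4194, 0.1891, 0.231]
ee_rot: [-3.131, -0.258, 0.0]
ft_force: [0.0, -0.4, -0.2]
opening: 0.0427
```

Request:
play_rows --pt "0.5 0.45 -0.26 -0.5 8.5" --pt "0.5 0.45 -0.26 -0.5 8.5" --pt "0.5 0.45 -0.26 -0.5 8.5" --pt "0.5 0.45 -0.26 -0.5 8.5" --pt "0.5 0.45 -0.26 -0.5 8.5"

```text
t: 3.3
position: [0.442, 0.1762, 0.206]
ee_rot: [-2.824, -1.375, 0.0]
ft_force: [0.1, 0.1, -0.1]
opening: 0.0431
```

Request:
play_rows --pt "0.5 0.45 -0.26 -0.5 8.5" --pt "0.5 0.45 -0.26 -0.5 8.5" --pt "0.5 0.45 -0.26 -0.5 8.5" --pt "0.5 0.45 -0.26 -0.5 8.5" --pt "0.5 0.45 -0.26 -0.5 8.5"

```text
t: 3.8
position: [0.4645, 0.1633, 0.1809]
ee_rot: [-2.134, -2.305, 0.0]
ft_force: [0.0, 0.6, -0.1]
opening: 0.0429
```

Request:
play_rows --pt "0.5 0.45 -0.26 -0.5 8.5" --pt "0.5 0.45 -0.26 -0.5 8.5" --pt "0.5 0.45 -0.26 -0.5 8.5" --pt "0.5 0.45 -0.26 -0.5 8.5" --pt "0.5 0.45 -0.26 -0.5 8.5"

```text
t: 4.3
position: [0.4871, 0.1504, 0.1559]
ee_rot: [-1.153, -2.921, -0.0]
ft_force: [-0.8, -0.9, -0.8]
opening: 0.0429
```

Request:
play_rows --pt "0.5 0 0 -2 8" --pt "0.5 0 0 -2 8" --pt "0.5 0 0 0 0"

```text
t: 4.6
position: [0.4849, 0.1495, 0.1139]
ee_rot: [-0.745, -3.047, 0.004]
ft_force: [0.1, -0.0, -0.1]
opening: 0.043
```

```bash
cat > st.py <<'E'
from h import *
import sys
s=manip.get_state();M=R.from_rotvec(s["ee_rot"]).as_matrix()
print('t',round(float(s["t"]),2),'pos',s["position"].round(4),'xyaw',np.degrees(np.arctan2(M[1,0],M[0,0])).round(2),'tilt',M[:,2].round(3),'q',s["qpos"].round(2),'f',s["ft_force"].round(1),'op',round(float(s["opening"]),4))
if len(sys.argv)>1:
    c=cam("wrist");save(c,sys.argv[1]);np.savez(sys.argv[1]+".npz",p=pts(c),im=c["image"])
E
python3 st.py w2
```

```text
t 4.6 pos [0.4849 0.1495 0.1139] xyaw 152.5 tilt [-0.006 -0.001 -1.   ] q [-0.65  0.29  0.32  2.   -0.12  0.87  2.39] f [ 0.1 -0.  -0.1] op 0.043
```

View pics/w2.png

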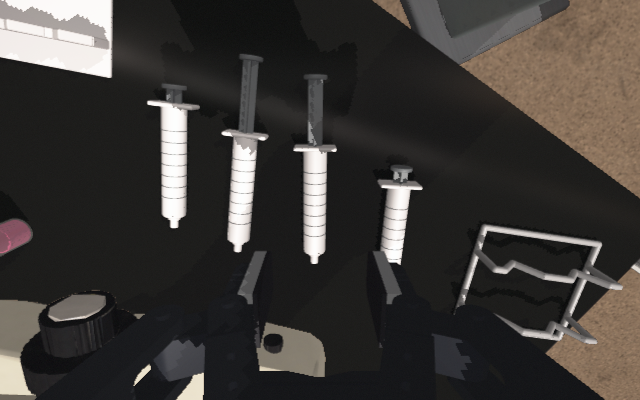

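B is the third from the left at (315,200), in line with the jaw centre (x≈320). I'll re-measure at this closer range.

```bash
cat > rem.py <<'E'
from meas import *
import sys
d=np.load(sys.argv[1]+'.npz');P=d['p'];I=d['im'].astype(int)
for b,(x,y) in dict(A=(.4473,.2),B=(.488,.1482),C=(.531,.115),D=(.5637,.075)).items():
    if b not in sys.argv[2]: continue
    try:
        Q=syr(P,I,x,y);c,ax,t,w,fl=fit(Q)
        print(b,len(Q),'yaw',np.degrees(np.arctan2(ax[1],ax[0])).round(1),'t',t.min().round(4),t.max().round(4),'zmax',np.percentile(Q[:,2],99).round(4),'mid tip',(c+ax*(t.max()-.05)).round(4),'mid fl',(c+ax*(np.median(fl)+.0385)).round(4))
    except Exception as e: print(b,e)
E
python3 rem.py w2 BCD
```

```text
B 2371 yaw 61.5 t -0.0394 0.0522 zmax 0.0181 mid tip [0.4889 0.1482] mid fl [0.488  0.1466]
C 2962 yaw 55.3 t -0.039 0.053 zmax 0.0181 mid tip [0.5642 0.0755] mid fl [0.5629 0.0735]
D 2963 yaw 55.3 t -0.039 0.053 zmax 0.0181 mid tip [0.5642 0.0755] mid fl [0.5629 0.0735]
```

Request:
play_rows --pt "0.5 0 0 -3 -0.5" --pt "0.5 0 0 -3 -0.5" --pt "0.5 0 0 -2.5 0" --pt "0.5 0 0 0 0" --pt "0.5 0 0 0 0"

```text
t: 5.15
position: [0.4882, 0.1492, 0.0323]
ee_rot: [0.778, 3.043, 0.001]
ft_force: [-0.4, 0.0, 0.3]
opening: 0.0429
```

```bash
python3 st.py
```

```text
t 5.15 pos [0.4882 0.1492 0.0323] xyaw 151.3 tilt [ 0.001  0.001 -1.   ] q [-0.62  0.42  0.29  2.06 -0.18  0.69  2.43] f [-0.4  0.   0.3] op 0.0429
```

Request:
play_rows --pt "0.5 0 -0.1 -1.5 0" --pt "0.5 0 0 -1.3 0" --pt "0.5 0 0 0 0" --pt "0.5 0 0 0 0"

```text
t: 5.55
position: [0.4879, 0.1476, 0.0039]
ee_rot: [0.778, 3.043, 0.001]
ft_force: [-0.4, -0.1, 0.4]
opening: 0.0428
```

Request:
play_rows --pt "1 0 0 0 0" --pt "1 0 0 0 0" --pt "1 0 0 0 0" --pt "1 0 0 0 0" --pt "1 0 0 0 0" --force 30

```text
t: 6.05
position: [0.4881, 0.1476, 0.0041]
ee_rot: [0.778, 3.043, 0.001]
ft_force: [-1.6, -0.7, 6.7]
opening: 0.0155
```

```bash
python3 st.py w3
```

```text
t 6.05 pos [0.4881 0.1476 0.0041] xyaw 151.31 tilt [ 0.001  0.001 -1.   ] q [-0.6   0.47  0.27  2.07 -0.21  0.63  2.45] f [-1.6 -0.7  6.7] op 0.0155
```

View pics/w3.png

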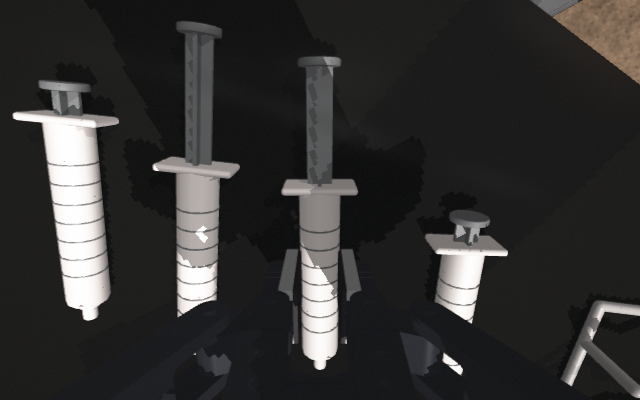

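Opening reads 15.5 mm with an upward reaction of 6.7 N, so the pads are biting a little above the barrel axis. I'll reopen, drop 3 mm and regrip.

Request:
play_rows --pt "0.6 0 0 0 0" --pt "0.6 0 0 0 0" --pt "0.6 0 0 -0.3 0" --pt "0.6 0 0 0 0" --pt "0.6 0 0 0 0"

```text
t: 6.6
position: [0.4873, 0.1473, 0.0]
ee_rot: [-0.778, -3.043, 0.001]
ft_force: [0.5, -0.4, 0.4]
opening: 0.0342
```

Request:
play_rows --pt "1 0 0 0 0" --pt "1 0 0 0 0" --pt "1 0 0 0 0" --pt "1 0 0 0 0" --pt "1 0 0 0 0" --force 25

```text
t: 7.1
position: [0.4878, 0.1474, 0.0004]
ee_rot: [0.778, 3.043, 0.0]
ft_force: [-0.2, -0.6, -0.5]
opening: 0.0157
```

Request:
play_rows --pt "1 0 0 1 0" --pt "1 0 0 2 0" --pt "1 0 0 3 0" --pt "1 0 0 4 0" --pt "1 0 0 0 0"

```text
t: 7.6
position: [0.4914, 0.1486, 0.1056]
ee_rot: [0.777, 3.036, 0.011]
ft_force: [2.1, 0.2, 0.4]
opening: 0.0157
```

```bash
python3 st.py w4
```

```text
t 7.6 pos [0.4914 0.1486 0.1056] xyaw 151.3 tilt [ 0.009  0.005 -1.   ] q [-0.65  0.3   0.33  2.01 -0.13  0.84  2.39] f [2.1 0.2 0.4] op 0.0157
```

View pics/w4.png

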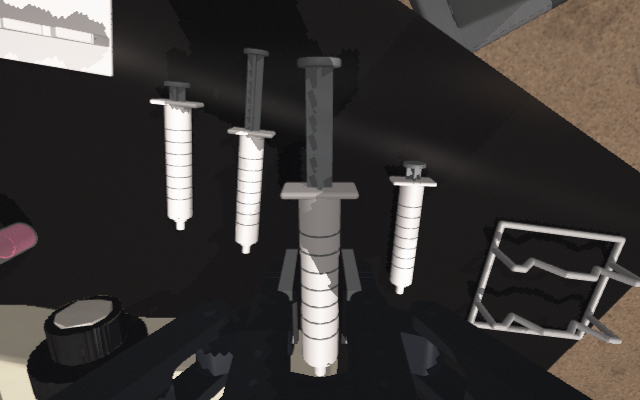

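Request:
play_rows --pt "1 -2.3 2.7 0 -1.5" --pt "1 -2.3 2.7 0 -1.5" --pt "1 -2.3 2.7 0 -1.5" --pt "1 -2.3 2.7 0 -1.5" --pt "1 -2.3 2.7 0 -1.6"

```text
t: 8.15
position: [0.3706, 0.2826, 0.0995]
ee_rot: [-0.98, -2.984, 0.003]
ft_force: [0.4, -0.1, 0.1]
opening: 0.0159
```

Request:
play_rows --pt "1 -2.2 2.6 0 0" --pt "1 0 0 -1.5 0" --pt "1 0 0 0 0" --pt "1 0 0 0 0"

```text
t: 8.55
position: [0.3502, 0.3071, 0.0847]
ee_rot: [-0.979, -2.984, 0.004]
ft_force: [-0.2, -0.3, 1.6]
opening: 0.0158
```

```bash
python3 st.py w5
```

```text
t 8.55 pos [0.3502 0.3071 0.0847] xyaw 143.67 tilt [-0.001 -0.002 -1.   ] q [-1.03  0.26  0.25  2.12 -0.09  0.78  1.78] f [-0.2 -0.3  1.6] op 0.0158
```

View pics/w5.png

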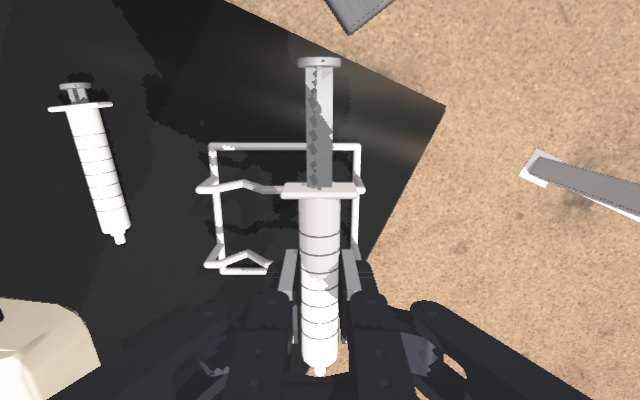

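Request:
play_rows --pt "1 0 0.15 -2 0" --pt "1 0 0 -2 0" --pt "1 0 0 -1.3 0" --pt "1 0 0 -0.6 0" --pt "1 0 0 0 0"

```text
t: 9.1
position: [0.3508, 0.3094, 0.0262]
ee_rot: [-0.98, -2.984, 0.001]
ft_force: [0.2, 0.2, 1.1]
opening: 0.016
```

```bash
python3 st.py w6; python3 - <<'E'
from h import *
c=cam("side");save(c,"s6");I=c["image"][230:320,370:470];cv2.imwrite('pics/s6c.png',cv2.resize(I[:,:,::-1],None,fx=6,fy=6,interpolation=cv2.INTER_CUBIC))
E
```

```text
t 9.1 pos [0.3508 0.3094 0.0262] xyaw 143.64 tilt [-0.001 -0.001 -1.   ] q [-1.    0.36  0.22  2.15 -0.13  0.64  1.82] f [0.2 0.2 1.1] op 0.016
```

View pics/w6.png

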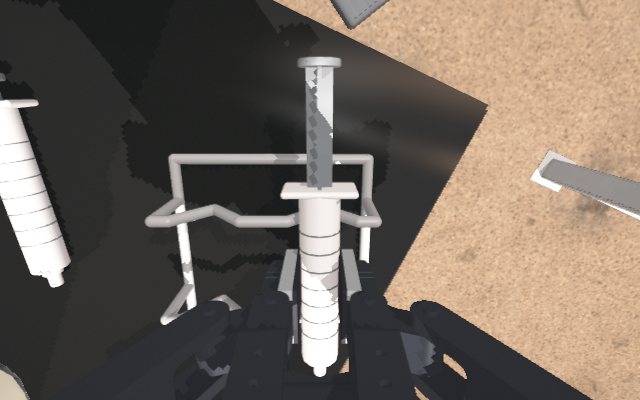

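View pics/s6c.png

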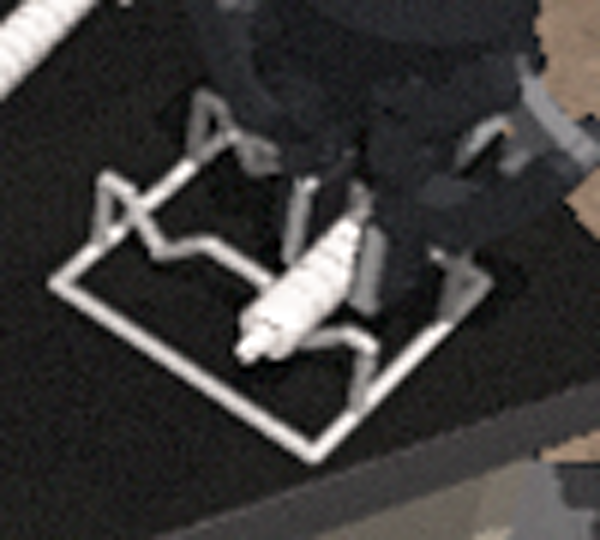

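The barrel sits in the outer bay, between both notch pairs. I'll lower it 2 mm, release and lift away.

Request:
play_rows --pt "1 0 0 -0.2 0" --pt "0.9 0 0 0 0" --pt "0.75 0 0 0 0" --pt "0.6 0 0 0 0" --pt "0.6 0 0 0 0"

```text
t: 9.7
position: [0.3506, 0.3097, 0.0244]
ee_rot: [-0.978, -2.985, 0.0]
ft_force: [0.3, -0.4, -0.9]
opening: 0.0342
```

Request:
play_rows --pt "0.6 0 0 0 0" --pt "0.6 0 0 1 0" --pt "0.6 0 0 2.5 0" --pt "0.6 0 0 4 0" --pt "0.6 0 0 0 0"

```text
t: 10.2
position: [0.3536, 0.3126, 0.1043]
ee_rot: [0.977, 2.982, 0.015]
ft_force: [0.9, 1.0, 1.0]
opening: 0.0343
```

```bash
python3 st.py w7; python3 - <<'E'
from h import *
c=cam("side");save(c,"s7");I=c["image"][230:320,370:470];cv2.imwrite('pics/s7c.png',cv2.resize(I[:,:,::-1],None,fx=6,fy=6,interpolation=cv2.INTER_CUBIC))
E
```

```text
t 10.2 pos [0.3536 0.3126 0.1043] xyaw 143.7 tilt [ 0.007  0.008 -1.   ] q [-1.04  0.23  0.25  2.1  -0.08  0.81  1.77] f [0.9 1.  1. ] op 0.0343
```

View pics/w7.png

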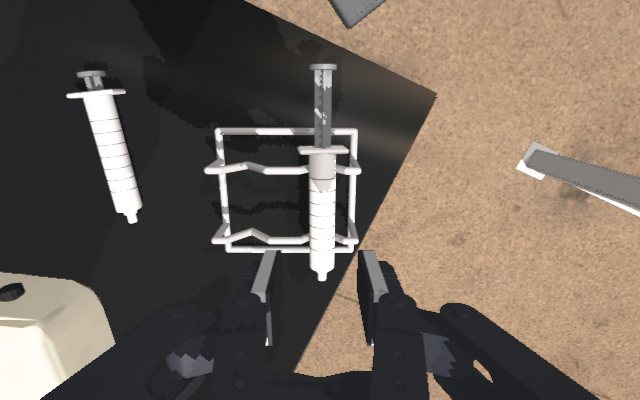

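View pics/s7c.png

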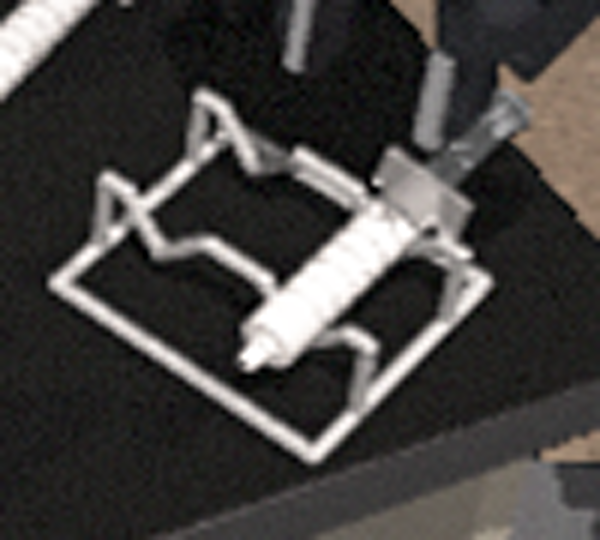

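It looks seated in both notches. I'll measure its offset in the rack frame to correct the next placing.

```bash
cat > chk.py <<'E'
from meas import *
import sys
d=np.load(sys.argv[1]+'.npz');P=d['p'];I=d['im'].astype(int)
racks=dict(wire=((.3706,.294),53.67),mould=((.5856,-.0606),52.4))
C,a=racks[sys.argv[2]];a=np.radians(a);ex=np.array([np.cos(a),np.sin(a)]);ey=np.array([-ex[1],ex[0]])
for sg in(1,-1):
    c0=np.array(C)+sg*.025*ey
    q=P[...,:2]-c0;u=q@ex;v=q@ey
    m=(abs(u)<.1)&(abs(v)<.017)&(P[...,2]>.0365)&(P[...,2]<.055)&(I.min(-1)>60)
    if m.sum()<100: print(sg,'empty',m.sum());continue
    U=u[m];V=v[m];Z=P[m][:,2]
    fl=U[(abs(V-np.median(V))>.011)]
    b=(abs(U)<.03)
    k=np.polyfit(U[b],V[b],1)
    print(sg,m.sum(),'u ext',U.min().round(4),U.max().round(4),'flange',np.percentile(fl,[10,50,90]).round(4) if len(fl) else None,'=> x off',(np.median(fl)+.0385).round(4) if len(fl) else None,'v',k[1].round(4),'slope deg',np.degrees(k[0]).round(1),'z top',np.percentile(Z[b],98).round(4))
E
python3 chk.py w7 wire; python3 rem.py w7 A
```

```text
1 3256 u ext -0.0861 0.0491 flange [-0.0386 -0.0376 -0.0363] => x off 0.0009 v 0.0006 slope deg -0.1 z top 0.0418
-1 empty 1
A 3662 yaw 59.4 t -0.0391 0.0531 zmax 0.018 mid tip [0.4469 0.2004] mid fl [0.446 0.199]
```

Request:
play_rows --pt "0.55 3 -3.25 0 0.3" --pt "0.55 3 -3.25 0 0.3" --pt "0.55 3 -3.25 0 0.3" --pt "0.55 3 -3.25 0 0.3" --pt "0.55 3 -3.25 0 0.1"

```text
t: 10.8
position: [0.5005, 0.1456, 0.0982]
ee_rot: [-0.943, -2.995, 0.002]
ft_force: [1.1, 0.3, 0.0]
opening: 0.0387
```

Request:
play_rows --pt "0.55 3 -3.25 0 0" --pt "0.55 0 0 -2 0" --pt "0.55 0 0 0 0" --pt "0.55 0 0 0 0"

```text
t: 11.2
position: [0.5288, 0.1153, 0.0781]
ee_rot: [-0.942, -2.993, 0.003]
ft_force: [-0.9, 0.1, 1.5]
opening: 0.0387
```

```bash
python3 st.py w8; python3 rem.py w8 CD
```

```text
t 11.2 pos [0.5288 0.1153 0.0781] xyaw 145.07 tilt [-0.004 -0.001 -1.   ] q [-0.58  0.4   0.35  1.95 -0.19  0.82  2.41] f [-0.9  0.1  1.5] op 0.0387
C 3030 yaw 54.5 t -0.0392 0.053 zmax 0.0181 mid tip [0.5322 0.1149] mid fl [0.5308 0.1129]
D 3030 yaw 54.5 t -0.0392 0.053 zmax 0.0181 mid tip [0.5322 0.1149] mid fl [0.5308 0.1129]
```

View pics/w8.png

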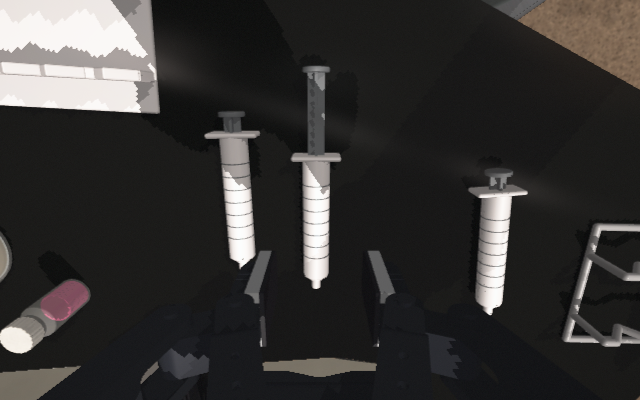

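Request:
play_rows --pt "0.65 0 0 -2 0" --pt "0.65 0 0 -2 0" --pt "0.65 0 0 -1 0" --pt "0.65 0 0 0 0" --pt "0.65 0 0 0 0"

```text
t: 11.75
position: [0.5308, 0.1155, 0.03]
ee_rot: [0.943, 2.996, 0.001]
ft_force: [-0.2, -0.4, 0.5]
opening: 0.0296
```

```bash
python3 st.py
```

```text
t 11.75 pos [0.5308 0.1155 0.03  ] xyaw 145.07 tilt [ 0.001  0.    -1.   ] q [-0.55  0.47  0.33  1.98 -0.22  0.72  2.44] f [-0.2 -0.4  0.5] op 0.0296
```

Request:
play_rows --pt "0.65 0.05 -0.1 -1.5 0" --pt "0.65 0 0 -1.45 0" --pt "0.65 0 0 0 0" --pt "0.65 0 0 0 0" --pt "1 0 0 0 0"

```text
t: 12.25
position: [0.5321, 0.1143, 0.0003]
ee_rot: [0.944, 2.995, 0.002]
ft_force: [0.1, 0.8, 11.4]
opening: 0.0164
```

Request:
play_rows --pt "1 0 0 0 0" --pt "1 0 0 0 0" --pt "1 0 0 0 0" --pt "1 0 0 0 0"

```text
t: 12.65
position: [0.5321, 0.1143, 0.0004]
ee_rot: [0.944, 2.995, 0.002]
ft_force: [0.3, 1.1, 7.8]
opening: 0.0159
```

Request:
play_rows --pt "1 0 0 1 0" --pt "1 0 0 2 0" --pt "1 0 0 3 0" --pt "1 0 0 3.5 0" --pt "1 0 0 0 0"

```text
t: 13.15
position: [0.534, 0.1143, 0.0989]
ee_rot: [0.943, 2.99, 0.007]
ft_force: [1.2, 0.0, -0.3]
opening: 0.016
```

Request:
play_rows --pt "1 -2.3 2.7 0 -0.3" --pt "1 -2.4 2.8 0 -0.3" --pt "1 -2.4 2.8 0 -0.3" --pt "1 -2.4 2.8 0 -0.3" --pt "1 -2.4 2.8 0 -0.2"

```text
t: 13.65
position: [0.4101, 0.2532, 0.094]
ee_rot: [-0.981, -2.983, 0.002]
ft_force: [-0.0, 0.7, 0.2]
opening: 0.0158
```

Request:
play_rows --pt "1 -2.2 2.6 0 0" --pt "1 0 0 -1 0" --pt "1 0 0 0 0" --pt "1 0 0 0 0"

```text
t: 14.05
position: [0.3902, 0.2773, 0.0842]
ee_rot: [-0.983, -2.983, 0.003]
ft_force: [1.0, 0.4, -0.7]
opening: 0.0159
```

```bash
python3 st.py w9
```

```text
t 14.05 pos [0.3902 0.2773 0.0842] xyaw 143.52 tilt [-0.001 -0.002 -1.   ] q [-0.96  0.28  0.3   2.09 -0.12  0.78  1.91] f [ 1.   0.4 -0.7] op 0.0159
```

View pics/w9.png

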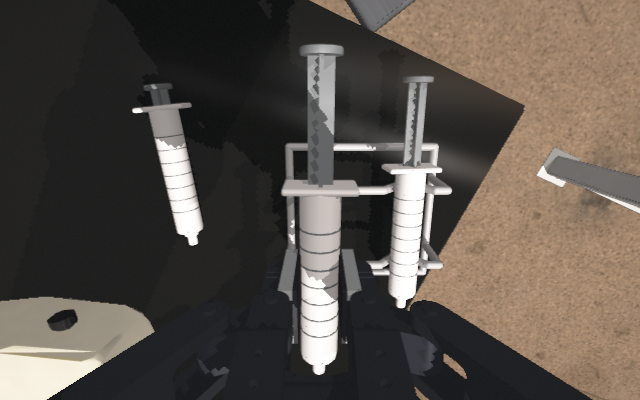

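Request:
play_rows --pt "1 0 0.1 -2 0" --pt "1 0 0 -2 0" --pt "1 0 0 -1.3 0" --pt "1 0 0 -0.7 0" --pt "1 0 0 0 0"

```text
t: 14.6
position: [0.3896, 0.2796, 0.0244]
ee_rot: [-0.981, -2.983, 0.002]
ft_force: [-1.7, 0.3, 0.4]
opening: 0.0156
```

Request:
play_rows --pt "0.95 0 0 0 0" --pt "0.85 0 0 0 0" --pt "0.7 0 0 0 0" --pt "0.6 0 0 0 0" --pt "0.6 0 0 0 0"

```text
t: 15.1
position: [0.3904, 0.2799, 0.0251]
ee_rot: [0.981, 2.984, 0.001]
ft_force: [-0.9, 0.1, 0.7]
opening: 0.0342
```

Request:
play_rows --pt "0.6 0 0 1 0" --pt "0.6 0 0 2.5 0" --pt "0.6 0 0 4 0" --pt "0.6 0 0 0 0"

```text
t: 15.5
position: [0.3935, 0.2823, 0.1049]
ee_rot: [0.98, 2.98, 0.015]
ft_force: [1.1, 0.7, -0.3]
opening: 0.0339
```

```bash
python3 st.py w10;python3 chk.py w10 wire; python3 rem.py w10 A
```

```text
t 15.5 pos [0.3935 0.2823 0.1049] xyaw 143.6 tilt [ 0.008  0.007 -1.   ] q [-0.98  0.25  0.31  2.07 -0.11  0.82  1.9 ] f [ 1.1  0.7 -0.3] op 0.0339
1 3208 u ext -0.0863 0.046 flange [-0.0385 -0.0374 -0.0362] => x off 0.0011 v -0.0002 slope deg -0.1 z top 0.0418
-1 3270 u ext -0.0916 0.0443 flange [-0.0409 -0.0399 -0.0387] => x off -0.0014 v 0.0005 slope deg -0.1 z top 0.0417
A 2210 yaw 59.5 t -0.0339 0.0397 zmax 0.018 mid tip [0.4472 0.2006] mid fl [nan nan]
  return _methods._mean(a, axis=axis, dtype=dtype,
  ret = ret.dtype.type(ret / rcount)
```

View pics/w10.png

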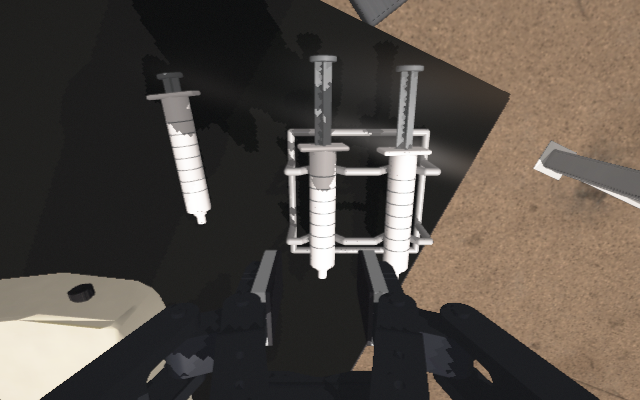

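Both drawn syringes are seated, with x offsets of about ±1.5 mm and height correct. Next is D, the pushed-in one by the plastic rack.

Request:
play_rows --pt "0.6 2.9 -3.4 0 0.4" --pt "0.6 2.9 -3.4 0 0.4" --pt "0.6 2.9 -3.4 0 0.4" --pt "0.6 2.9 -3.4 0 0.4" --pt "0.6 2.9 -3.4 0 0.1"

```text
t: 16.05
position: [0.5352, 0.1083, 0.0992]
ee_rot: [-0.935, -2.998, 0.001]
ft_force: [0.3, 0.6, 0.6]
opening: 0.0344
```

Request:
play_rows --pt "0.6 2.8 -3.5 0 0" --pt "0.6 0 0 -2 0" --pt "0.6 0 0 0 0" --pt "0.6 0 0 0 0"

```text
t: 16.45
position: [0.5616, 0.0756, 0.0789]
ee_rot: [-0.934, -2.996, 0.001]
ft_force: [-0.4, 0.1, -0.1]
opening: 0.034
```

```bash
python3 st.py w11; python3 rem.py w11 D
```

```text
t 16.45 pos [0.5616 0.0756 0.0789] xyaw 145.38 tilt [-0.003  0.    -1.   ] q [-0.51  0.44  0.38  1.89 -0.21  0.85  2.52] f [-0.4  0.1 -0.1] op 0.034
D 3180 yaw 55.4 t -0.0382 0.0536 zmax 0.0181 mid tip [0.5647 0.0748] mid fl [0.5633 0.0728]
```

View pics/w11.png

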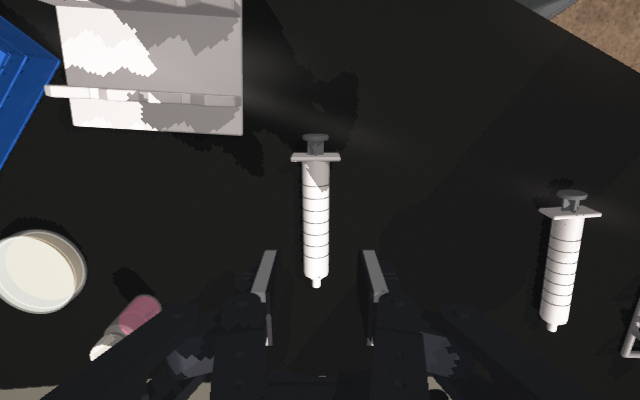

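Request:
play_rows --pt "0.6 0.1 -0.15 -2 0" --pt "0.6 0 0 -2 0" --pt "0.6 0 0 -1 0" --pt "0.6 0 0 0 0" --pt "0.6 0 0 0 0"

```text
t: 17.0
position: [0.5644, 0.074, 0.0305]
ee_rot: [0.935, 2.999, 0.001]
ft_force: [-0.8, -0.3, 1.0]
opening: 0.0342
```

```bash
python3 st.py
```

```text
t 17.0 pos [0.5644 0.074  0.0305] xyaw 145.37 tilt [ 0.001  0.    -1.   ] q [-0.48  0.51  0.35  1.92 -0.25  0.75  2.55] f [-0.8 -0.3  1. ] op 0.0342
```

Request:
play_rows --pt "0.6 0 0 -1.5 0" --pt "0.6 0 0 -1.45 0" --pt "0.6 0 0 0 0" --pt "0.6 0 0 0 0" --pt "1 0 0 0 0"

```text
t: 17.5
position: [0.5643, 0.0731, 0.0002]
ee_rot: [0.937, 2.998, -0.0]
ft_force: [-0.4, -0.2, 4.0]
opening: 0.0203
```

Request:
play_rows --pt "1 0 0 0 0" --pt "1 0 0 0 0" --pt "1 0 0 0 0" --pt "1 0 0 0 0"

```text
t: 17.9
position: [0.5643, 0.0732, 0.0005]
ee_rot: [0.937, 2.998, 0.0]
ft_force: [0.8, -0.6, 1.9]
opening: 0.0159
```

Request:
play_rows --pt "1 0 0 1 0" --pt "1 0 0 2 0" --pt "1 0 0 3 0" --pt "1 0 0 3 0" --pt "1 0 0 0 0"

```text
t: 18.4
position: [0.5669, 0.0738, 0.0947]
ee_rot: [0.935, 2.993, 0.007]
ft_force: [1.2, 0.0, 1.0]
opening: 0.0161
```

```bash
python3 st.py w12
```

```text
t 18.4 pos [0.5669 0.0738 0.0947] xyaw 145.31 tilt [ 0.007  0.002 -1.   ] q [-0.51  0.42  0.39  1.88 -0.21  0.87  2.52] f [1.2 0.  1. ] op 0.0161
```

View pics/w12.png

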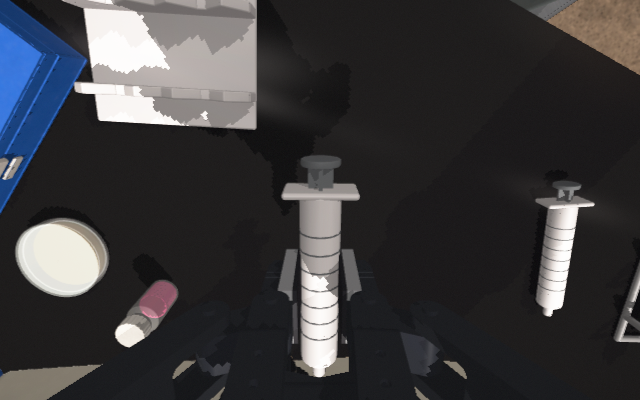

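Before placing: the blue box stands close beside the plastic rack's outer bay, so I'll check the clearance for the fingers.

```bash
python3 - <<'E'
from h import *
C=np.array((.5856,-.0606));a=np.radians(52.4);ex=np.array([np.cos(a),np.sin(a)]);ey=np.array([-ex[1],ex[0]])
for f in('w1','w12','top0'):
    d=np.load(f+'.npz');P=d['p'];I=d['im'].astype(int)
    q=P[...,:2]-C;u=q@ex;v=q@ey
    bl=(I[...,2]>I[...,0]+40)&(abs(u)<.1)&(v<-.03)&(v>-.12)&(P[...,2]>.005)
    print(f,bl.sum(),'max z',P[bl][:,2].max().round(3) if bl.any() else None)
    for U in np.arange(-.06,.09,.01):
        m=bl&(abs(u-U)<.005)
        if m.sum()>3: print('  u',U.round(3),'v max',np.percentile(v[m],98).round(4),'from bay',(np.percentile(v[m],98)+.025).round(4))
E
```

```text
w1 964 max z 0.04
  u -0.03 v max -0.0988 from bay -0.0738
  u -0.02 v max -0.085 from bay -0.06
  u -0.01 v max -0.0717 from bay -0.0467
  u 0.0 v max -0.0587 from bay -0.0337
  u 0.01 v max -0.0555 from bay -0.0305
  u 0.02 v max -0.0617 from bay -0.0367
  u 0.03 v max -0.0695 from bay -0.0445
  u 0.04 v max -0.0766 from bay -0.0516
w12 8498 max z 0.041
  u -0.02 v max -0.0848 from bay -0.0598
  u -0.01 v max -0.0714 from bay -0.0464
  u 0.0 v max -0.0582 from bay -0.0332
  u 0.01 v max -0.0557 from bay -0.0307
  u 0.02 v max -0.0622 from bay -0.0372
  u 0.03 v max -0.0693 from bay -0.0443
  u 0.04 v max -0.0766 from bay -0.0516
  u 0.05 v max -0.0841 from bay -0.0591
  u 0.06 v max -0.0914 from bay -0.0664
  u 0.07 v max -0.0983 from bay -0.0733
  u 0.08 v max -0.106 from bay -0.081
top0 1108 max z 0.044
  u -0.04 v max -0.1133 from bay -0.0883
  u -0.03 v max -0.0992 from bay -0.0742
  u -0.02 v max -0.0861 from bay -0.0611
  u -0.01 v max -0.0735 from bay -0.0485
  u 0.0 v max -0.0612 from bay -0.0362
  u 0.01 v max -0.0533 from bay -0.0283
  u 0.02 v max -0.0597 from bay -0.0347
  u 0.03 v max -0.0659 from bay -0.0409
  u 0.04 v max -0.0728 from bay -0.0478
  u 0.05 v max -0.0802 from bay -0.0552
  u 0.06 v max -0.0877 from bay -0.0627
  u 0.07 v max -0.0947 from bay -0.0697
  u 0.08 v max -0.1034 from bay -0.0784
```

Request:
play_rows --pt "1 0.9 -3.8 0 -1" --pt "1 0.9 -3.8 0 -1" --pt "1 0.9 -3.8 0 -1" --pt "1 0.95 -3.9 0 0" --pt "1 0 0 0 0"

```text
t: 18.95
position: [0.5996, -0.0878, 0.0898]
ee_rot: [1.029, 2.968, -0.008]
ft_force: [-0.7, 1.4, -0.5]
opening: 0.0159
```

Request:
play_rows --pt "1 0 0 -0.5 0" --pt "1 0 0 0 0"

```text
t: 19.15
position: [0.599, -0.0777, 0.0835]
ee_rot: [-1.011, -2.97, -0.0]
ft_force: [-0.2, 0.1, -0.6]
opening: 0.016
```

```bash
python3 st.py w13
```

```text
t 19.15 pos [ 0.599  -0.0777  0.0835] xyaw 142.41 tilt [-0.004  0.002 -1.   ] q [-0.26  0.5   0.41  1.8  -0.25  0.9   2.76] f [-0.2  0.1 -0.6] op 0.016
```

View pics/w13.png

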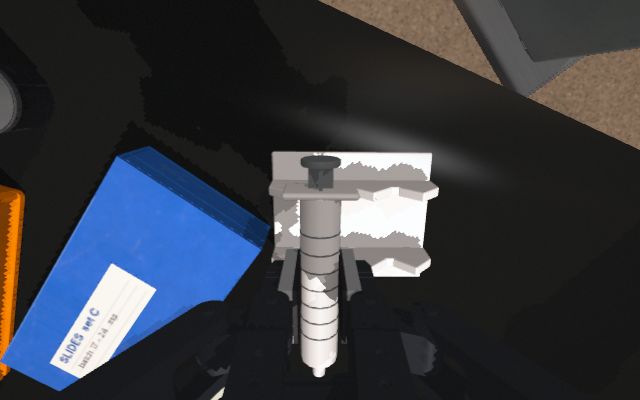

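Request:
play_rows --pt "1 0 0 -1.5 0" --pt "1 0 0 -1 0" --pt "1 0 0 0 0" --pt "1 0 0 0 0"

```text
t: 19.6
position: [0.6001, -0.0793, 0.0597]
ee_rot: [-1.013, -2.972, 0.001]
ft_force: [-0.2, -0.2, 1.0]
opening: 0.0157
```

```bash
python3 st.py w14
```

```text
t 19.6 pos [ 0.6001 -0.0793  0.0597] xyaw 142.35 tilt [-0.001  0.    -1.   ] q [-0.24  0.53  0.4   1.81 -0.27  0.85  2.77] f [-0.2 -0.2  1. ] op 0.0157
```

View pics/w14.png

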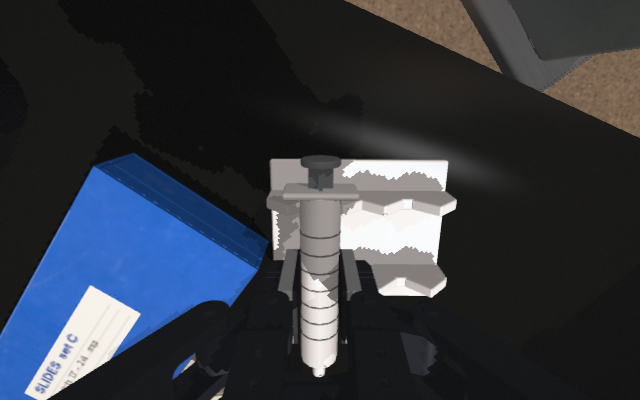

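Request:
play_rows --pt "1 0.05 -0.05 -1.3 0" --pt "1 0 0 -1.2 0" --pt "1 0 0 -0.8 0" --pt "1 0 0 -0.2 0" --pt "1 0 0 0 0"

```text
t: 20.15
position: [0.6009, -0.0804, 0.0249]
ee_rot: [-1.015, -2.972, 0.001]
ft_force: [-0.0, -0.3, -0.7]
opening: 0.0161
```

```bash
python3 st.py w15
```

```text
t 20.15 pos [ 0.6009 -0.0804  0.0249] xyaw 142.3 tilt [-0.001 -0.    -1.   ] q [-0.23  0.58  0.38  1.83 -0.29  0.79  2.79] f [-0.  -0.3 -0.7] op 0.0161
```

View pics/w15.png

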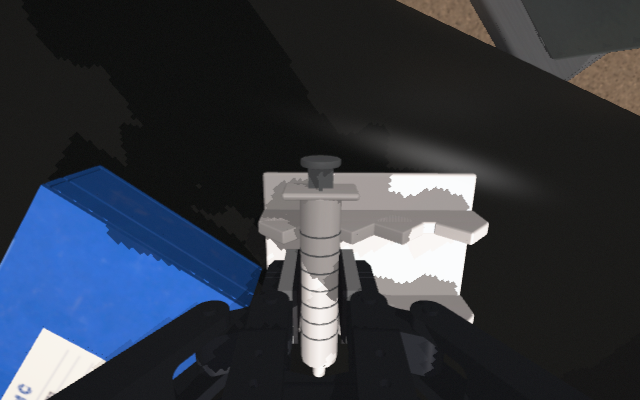

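The finger isn't touching the blue box, and there's no side force. I'll release with a narrow opening and lift.

Request:
play_rows --pt "0.9 0 0 0 0" --pt "0.8 0 0 0 0" --pt "0.72 0 0 0 0" --pt "0.72 0 0 0 0" --pt "0.72 0 0 0 0"

```text
t: 20.7
position: [0.6011, -0.0801, 0.0254]
ee_rot: [-1.014, -2.973, -0.0]
ft_force: [-0.2, -0.1, 0.0]
opening: 0.0236
```

Request:
play_rows --pt "0.72 0 0 0.7 0" --pt "0.72 0 0 2 0" --pt "0.72 0 0 4 0" --pt "0.72 0 0 1 0" --pt "0.6 0 0 0 0"

```text
t: 21.2
position: [0.6028, -0.0804, 0.1049]
ee_rot: [1.013, 2.969, 0.003]
ft_force: [-0.7, -0.7, -0.1]
opening: 0.034
```

```bash
python3 st.py w16; python3 chk.py w16 mould
```

```text
t 21.2 pos [ 0.6028 -0.0804  0.1049] xyaw 142.32 tilt [ 0.005  0.    -1.   ] q [-0.26  0.48  0.43  1.78 -0.24  0.93  2.75] f [-0.7 -0.7 -0.1] op 0.034
1 empty 0
-1 2876 u ext -0.0578 0.039 flange [-0.0455 -0.0446 -0.0433] => x off -0.0061 v -0.0009 slope deg -0.4 z top 0.0414
```

View pics/w16.png

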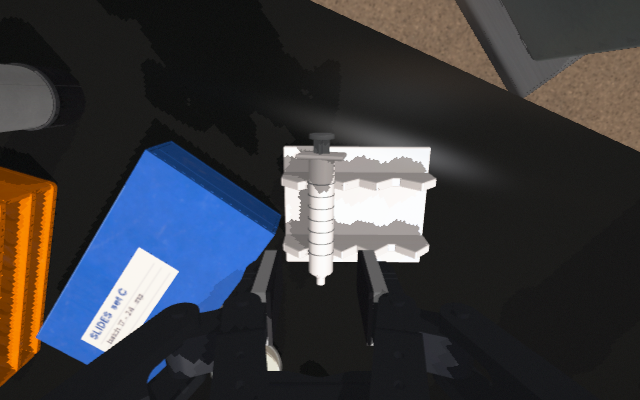

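Request:
play_rows --pt "0.6 -1.9 3.5 0 0.9" --pt "0.6 -1.9 3.5 0 0.9" --pt "0.6 -1.9 3.5 0 0.9" --pt "0.6 -1.9 3.5 0 0.9" --pt "0.6 -1.9 3.5 0 0.9"

```text
t: 21.75
position: [0.5037, 0.096, 0.1008]
ee_rot: [-0.895, -3.008, 0.003]
ft_force: [-0.5, 0.0, 0.7]
opening: 0.0344
```

Request:
play_rows --pt "0.6 -1.9 3.5 0 0.9" --pt "0.6 -2 3.5 0 0.9" --pt "0.6 -2 3.5 0 0.9" --pt "0.6 0 0 -2 0" --pt "0.6 0 0 0 0"

```text
t: 22.25
position: [0.4435, 0.1998, 0.0794]
ee_rot: [-0.819, -3.027, 0.008]
ft_force: [0.5, -0.1, -0.1]
opening: 0.0343
```

Request:
play_rows --pt "0.6 0 0 0 0"

```text
t: 22.35
position: [0.4462, 0.1986, 0.0813]
ee_rot: [-0.827, -3.029, 0.004]
ft_force: [0.4, 1.2, 0.7]
opening: 0.0343
```

```bash
python3 st.py w17; python3 rem.py w17 A
```

```text
t 22.35 pos [0.4462 0.1986 0.0813] xyaw 149.46 tilt [-0.003 -0.002 -1.   ] q [-0.78  0.31  0.33  2.07 -0.14  0.78  2.23] f [0.4 1.2 0.7] op 0.0343
A 3410 yaw 59.4 t -0.038 0.0548 zmax 0.0181 mid tip [0.4477 0.1999] mid fl [0.4463 0.1975]
```

View pics/w17.png

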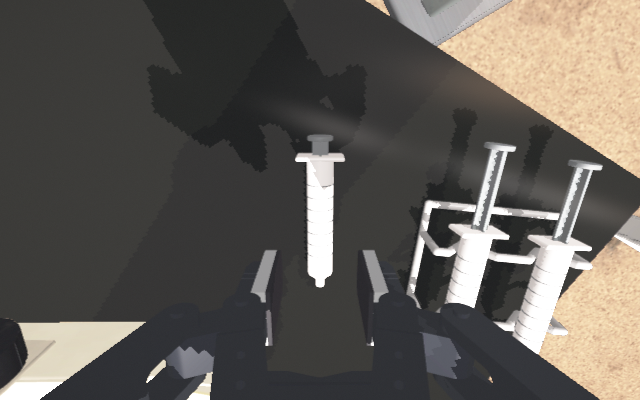

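Request:
play_rows --pt "0.6 0 0 -2.5 0" --pt "0.6 0 0 -2.5 0" --pt "0.6 0 0 0 0" --pt "0.6 0 0 0 0"

```text
t: 22.8
position: [0.4477, 0.199, 0.0328]
ee_rot: [0.829, 3.03, -0.001]
ft_force: [0.3, -0.2, -0.1]
opening: 0.0339
```

```bash
python3 st.py
```

```text
t 22.8 pos [0.4477 0.199  0.0328] xyaw 149.41 tilt [-0. -0. -1.] q [-0.76  0.39  0.3   2.1  -0.18  0.67  2.27] f [ 0.3 -0.2 -0.1] op 0.0339
```

Request:
play_rows --pt "0.6 0 0 -1.7 0" --pt "0.6 0 0 -1.5 0" --pt "0.6 0 0 0 0" --pt "0.6 0 0 0 0" --pt "1 0 0 0 0"

```text
t: 23.3
position: [0.4482, 0.2003, 0.0017]
ee_rot: [0.826, 3.029, 0.003]
ft_force: [-0.5, -0.2, -0.4]
opening: 0.0207
```

Request:
play_rows --pt "1 0 0 0 0" --pt "1 0 0 0 0" --pt "1 0 0 0 0" --pt "1 0 0 0 0"

```text
t: 23.7
position: [0.4481, 0.2003, 0.0017]
ee_rot: [0.826, 3.03, 0.003]
ft_force: [-1.3, 0.3, 6.8]
opening: 0.016
```

Request:
play_rows --pt "1 0 0 1 0" --pt "1 0 0 2 0" --pt "1 0 0 3 0" --pt "1 0 0 4 0" --pt "1 0 0 0 0"

```text
t: 24.2
position: [0.4508, 0.2016, 0.1056]
ee_rot: [0.824, 3.024, 0.013]
ft_force: [0.7, -0.2, 0.3]
opening: 0.016
```

```bash
python3 st.py w18
```

```text
t 24.2 pos [0.4508 0.2016 0.1056] xyaw 149.5 tilt [ 0.009  0.006 -1.   ] q [-0.8   0.27  0.34  2.05 -0.12  0.83  2.22] f [ 0.7 -0.2  0.3] op 0.016
```

View pics/w18.png

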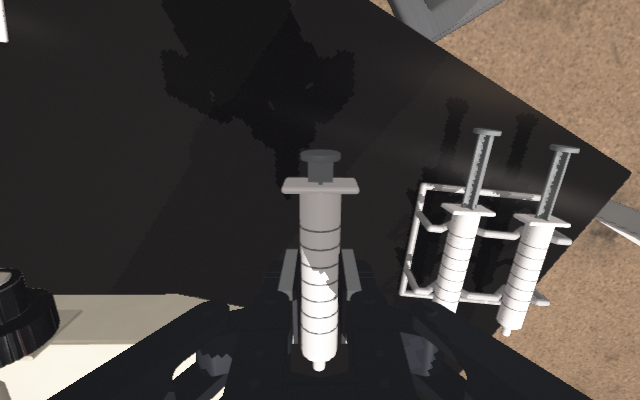

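Request:
play_rows --pt "1 1.7 -3.5 0 -1" --pt "1 1.7 -3.5 0 -1" --pt "1 1.7 -3.5 0 -1" --pt "1 1.7 -3.5 0 -1" --pt "1 1.7 -3.5 0 -1"

```text
t: 24.75
position: [0.5315, 0.0235, 0.0995]
ee_rot: [-0.957, -2.99, 0.001]
ft_force: [0.2, 0.4, 0.1]
opening: 0.0156
```

Request:
play_rows --pt "1 1.7 -3.5 0 -1" --pt "1 1.65 -3.5 0 -1.1" --pt "1 0 0 -2 0" --pt "1 0 0 0 0" --pt "1 0 0 0 0"

```text
t: 25.25
position: [0.5642, -0.0442, 0.0793]
ee_rot: [-1.01, -2.971, 0.001]
ft_force: [0.7, 0.9, -0.9]
opening: 0.0157
```

```bash
python3 st.py w19
```

```text
t 25.25 pos [ 0.5642 -0.0442  0.0793] xyaw 142.47 tilt [-0.003  0.001 -1.   ] q [-0.34  0.45  0.43  1.9  -0.25  0.85  2.71] f [ 0.7  0.9 -0.9] op 0.0157
```

View pics/w19.png

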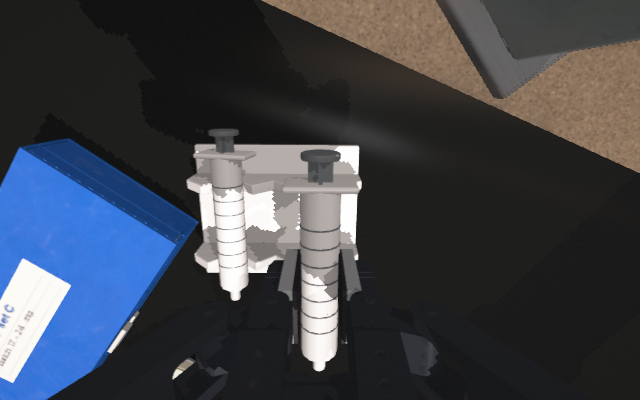

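Request:
play_rows --pt "1 0.05 0 -2 0" --pt "1 0 0 -1.5 0" --pt "1 0 0 -1.2 0" --pt "1 0 0 -0.6 0" --pt "1 0 0 0 0"

```text
t: 25.8
position: [0.5658, -0.045, 0.0268]
ee_rot: [-1.011, -2.973, 0.001]
ft_force: [0.1, 0.3, 0.2]
opening: 0.0157
```

```bash
python3 st.py
```

```text
t 25.8 pos [ 0.5658 -0.045   0.0268] xyaw 142.43 tilt [-0.001 -0.    -1.   ] q [-0.31  0.53  0.4   1.92 -0.29  0.75  2.74] f [0.1 0.3 0.2] op 0.0157
```

Request:
play_rows --pt "1 0 0 -0.15 0" --pt "0.9 0 0 0 0" --pt "0.8 0 0 0 0" --pt "0.68 0 0 0 0" --pt "0.68 0 0 0 0"

```text
t: 26.3
position: [0.5663, -0.0451, 0.0261]
ee_rot: [1.012, 2.974, 0.0]
ft_force: [-0.5, 0.8, -0.4]
opening: 0.0275
```

Request:
play_rows --pt "0.68 0 0 0 0" --pt "0.68 0 0 0.7 0" --pt "0.68 0 0 2 0" --pt "0.68 0 0 4 0" --pt "0.68 0 0 3 0"

```text
t: 26.8
position: [0.5665, -0.0454, 0.125]
ee_rot: [1.012, 2.973, 0.0]
ft_force: [0.8, 0.1, 0.8]
opening: 0.0272
```

Request:
play_rows --pt "0.68 0 0 3 0" --pt "0.68 0 0 0 0" --pt "0.68 0 0 0 0"

```text
t: 27.1
position: [0.5664, -0.0451, 0.1538]
ee_rot: [1.012, 2.973, 0.002]
ft_force: [-0.9, 0.2, -0.1]
opening: 0.0271
```

```bash
python3 st.py w20; python3 chk.py w20 mould
```

```text
t 27.1 pos [ 0.5664 -0.0451  0.1538] xyaw 142.42 tilt [ 0.002  0.001 -1.   ] q [-0.37  0.36  0.47  1.83 -0.19  0.99  2.66] f [-0.9  0.2 -0.1] op 0.0271
1 2038 u ext -0.0533 0.0421 flange [-0.0413 -0.0403 -0.0388] => x off -0.0018 v -0.0009 slope deg -0.5 z top 0.0414
-1 2060 u ext -0.0576 0.0386 flange [-0.0452 -0.0443 -0.043 ] => x off -0.0058 v -0.0004 slope deg -0.4 z top 0.0414
```

View pics/w20.png

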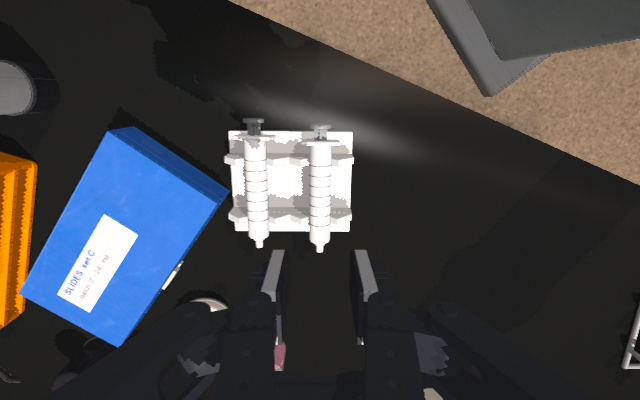

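All four are placed. Last, I'll check the overview cameras and the bystanders.

```bash
python3 - <<'E'
from h import *
for n in("top","side"):
    c=cam(n);save(c,n+"F")
    for q in("vial","petri_dish","drawn_syringe_1","pushed_in_syringe_1"):
        for d in manip.cut_out(q,n):
            m=d["region"]&(c["z_map"]>0)
            print(n,q,round(d["conf"],2),d["box"],np.round(np.median(pts(c)[m],0),3))
    I=c["image"][90:330,190:450] if n=="top" else c["image"][120:320,280:480]
    cv2.imwrite(f'pics/{n}Fc.png',cv2.resize(I[:,:,::-1],None,fx=2.5,fy=2.5,interpolation=cv2.INTER_CUBIC))
E
```

```text
top vial 0.71 [265.7, 284.0, 286.3, 300.7] [0.347 0.227 0.034]
top petri_dish 0.92 [357.2, 99.1, 381.0, 128.7] [0.741 0.003 0.015]
top drawn_syringe_1 0.69 [231.4, 259.4, 283.6, 297.3] [0.382 0.271 0.038]
top drawn_syringe_1 0.63 [213.7, 278.8, 267.5, 315.6] [0.344 0.306 0.038]
top pushed_in_syringe_1 0.59 [377.9, 177.2, 405.7, 201.1] [ 0.577 -0.024  0.038]
side vial 0.46 [408.0, 247.1, 457.8, 293.8] [0.342 0.303 0.037]
side drawn_syringe_1 0.82 [386.5, 228.2, 438.2, 276.3] [0.382 0.272 0.037]
side drawn_syringe_1 0.56 [408.2, 246.9, 459.8, 294.3] [0.343 0.303 0.037]
side pushed_in_syringe_1 0.74 [315.3, 139.9, 349.4, 161.7] [ 0.562 -0.047  0.036]
side pushed_in_syringe_1 0.51 [312.2, 131.7, 331.0, 148.5] [ 0.593 -0.087  0.037]
```

View pics/topFc.png

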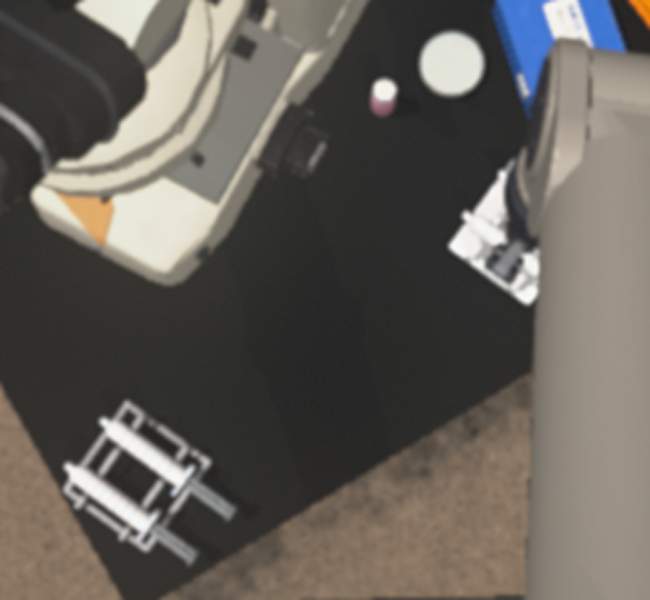

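View pics/sideFc.png

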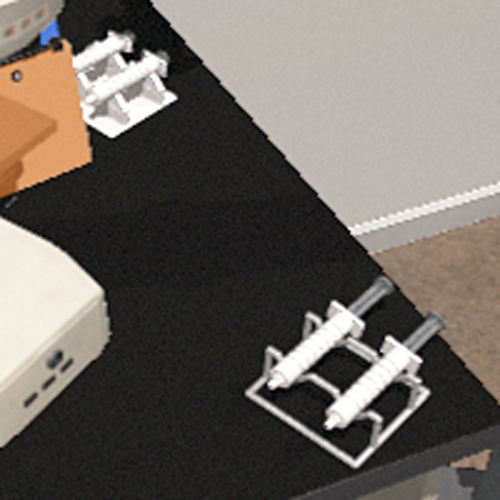

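The final top view shows the vial upright at (384,97) in the crop, in the same place as before, and the dish at (452,63), also unmoved. The side view shows both drawn syringes lying in the wire rack with plungers out, and both used ones in the plastic rack. The network's "vial" hits are false: they fall on the drawn syringes.

```bash
python3 -c "
from station import manip
print(manip.close_job())"
```

```text
the job is handed in; nothing more can be done
None
```

I sorted all four syringes and handed the job in at about 27 s, well inside the 102 s limit. The hand-in reported no verdict.

| Rack | Syringes | Offset along | Offset across | Barrel height |
|---|---|---|---|---|
| Wire (pulled out) | both | about +1 mm and −1 mm | under 1 mm | right for seated |
| Plastic (pushed in) | both | about −2 mm and −6 mm | about 1 mm | right for seated |

- **Plastic rack offset:** I placed the outer one 6 mm back on purpose, because the corner of the blue slide box stood close to the finger path there.
- **Plungers:** both drawn thumb discs stood about 48–52 mm behind the flange after placing, which matches their starting range, so neither was pushed in.
- **Bystanders:** the dish measured within about 1 mm of its start. The vial was upright and in its original place by eye in the top view. I have no number for it because the network's two final "vial" detections fell on the drawn syringes instead.
- **Grip correction:** my first grip on the first syringe sat slightly too high, so I reopened, dropped 3 to 4 mm and regripped before lifting.
- **At hand-in:** the gripper was about 15 cm above the desk and touching nothing.

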